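# Make up a heat-spreader pack and take it to the ratchet in the bench micrometer

## Task

Measure the thickness of the heat-spreader pack: open the bench micrometer far enough, take every long aluminium bar out of the parts tray and stack them squarely, ends and edges flush, lengthwise along the micrometer's table so that the inner end of the pack lies under the spindle; then wind the spindle down with the ratchet knob on top until the ratchet has clearly slipped on the pack, and leave the pack clamped for me to read. Clamp with the ratchet knob only, never harder than the ratchet gives; leave the short bars and the capacitor in the tray, and do not disturb the meter, the solder reel and the screwdriver.

Things in the scene. Friction and masses are not known exactly. Their poses are not given: they have to be found in the camera images.
- bar1: long flat aluminium bar, 160 x 40 x 6 mm (x, y, z), 104 g, a small screw-hole mark near each end; origin at the centre of its underside, x along its length, z up as it lies at the start. Alike on both faces and both ways round. Absent in some runs
- bar2: long flat aluminium bar, 160 x 40 x 6 mm (x, y, z), 104 g, a small screw-hole mark near each end; origin at the centre of its underside, x along its length, z up as it lies at the start. Alike on both faces and both ways round. Absent in some runs
- bar3: long flat aluminium bar, 160 x 40 x 6 mm (x, y, z), 104 g, a small screw-hole mark near each end; origin at the centre of its underside, x along its length, z up as it lies at the start. Alike on both faces and both ways round. Absent in some runs
- bar4: long flat aluminium bar, 160 x 40 x 6 mm (x, y, z), 104 g, a small screw-hole mark near each end; origin at the centre of its underside, x along its length, z up as it lies at the start. Alike on both faces and both ways round. Absent in some runs
- short1: short bar of the same stock, 60 x 40 x 6 mm, in the middle strip of the tray; origin at the centre of its underside, x along its length. Not for the pack, stays in the tray
- short2: a second short bar, like short1
- capacitor: dark round electrolytic capacitor standing on end in the middle strip of the tray, diameter 33 mm, 40 mm tall; origin at the centre of its underside. Stays in the tray
- tray: fixed shallow black tray, 240 x 460 x 30 mm outside, walls and floor 4 mm thick; origin at the centre of its underside. The long bars lie in it flat, roughly along its x, in two heaps at tray y = +130 and -130 mm, up to two high, the upper one slightly askew on the lower (or alone on the floor); the middle strip (|y| under 30 mm) holds the short bars and the capacitor
- stand: fixed grey bench micrometer, a C-frame on a base 260 x 140 mm; origin at the centre of the base's underside, x along the base towards its open end. Ground steel table on it: x -65 to 125 mm, 130 mm wide, top at z = 40 mm. Column at the closed end, x -118 to -76 mm. From it an arm 44 mm wide, z 100 to 136 mm, reaches over the table to x = -6 mm. Spindle axis vertical at x = -30, y = 0
- table_mid (a point): point on top of the table at stand (25, 0, 40) mm; axes as the stand's. A pack of long bars centred here reaches 25 mm past the spindle axis and stays 20 mm clear of the column; gripped 35 mm outwards of its centre, a bar is 90 mm from the spindle axis. Bars go in from the open end, sliding along -x below the raised spindle foot
- spindle_tip (a point): centre of the underside of the spindle's foot (the flat round end, diameter 16 mm, 6 mm high, of the 11 mm spindle rod) which comes down on the pack, on the spindle axis
- ratchet_mid (a point): centre of the ratchet knob: an upright ribbed steel cylinder, diameter 26 mm, 30 mm tall, on top of the micrometer, coaxial with the spindle. 8 mm below its lower edge is the top of the thimble (diameter 48 mm, 45 mm tall). Knob, thimble and spindle rise and sink together: the gripper should follow in height while it turns, and grip lightly (5 to 10 N)
- spindle (a joint): opening of the micrometer: height of the spindle's foot above the table, m, 0 (on the table) to 0.05 (top stop), at the start about 4 to 7 mm. 10 mm for each full turn of the knob: counter-clockwise seen from above opens (raises), clockwise closes. It stays where it is left; turning takes about 0.01 N m
- ratchet (a joint): angle by which the knob has slipped clockwise on the thimble, rad, 0 at the start, growing. Clockwise the ratchet slips at 0.03 N m, which is about 10 to 15 N at the spindle; the knob then turns on while thimble and spindle stand still. Counter-clockwise the knob carries the thimble with it
- meter: yellow and black multimeter lying on the bench, 150 x 78 x 38 mm; origin at the centre of its underside. Leave alone
- reel: reel of solder standing on the bench, diameter 60 mm, 50 mm tall; origin at the centre of its underside. Leave alone
- driver: blue-handled screwdriver lying on the bench, 190 mm long along its x; leave alone

How it is judged:
By the outcome, as a careful person would: the job done as asked, in the order asked, and still so for the second after the job is handed in, with the robot touching nothing.
Of bar1, bar2, bar3, bar4 only 2 to 4 are there at a start; the rules pass over those that are not, and their reading is None.
At some moment in a run one of bar1, bar2, bar3, bar4 may be knocked a few centimetres aside while the robot is not near it.
It also fails if it takes over 210 s, if anything falls off the work surface, if the arm or the gripper's body presses on something with over 40 N, if the wrist force passes 120 N, or if a joint passes its speed limit or range.

## Robot

A 7-joint arm with a two-finger parallel gripper is mounted at the origin on the work surface. World frame = base frame: x ahead of the robot, y to its left, z up, the work surface at z = 0. Lengths are in m, angles in rad, forces in N, time in s.
With the tool pointing down it reaches from about 0.425 to 0.875 m from the base axis. Payload 8.4 kg.
Tool frame: the origin (TCP) lies midway between the tips of the shut fingers; the grasp point (between the pads) lies 19 mm behind it (r.tcp_to_grasp is the distance from the TCP to the grasp point, in m); z points along the fingers, y is the direction in which the jaws open and shut (so a half turn about z gives the same grasp; the last joint's range is limited). The gripper opens to 87 mm and grips with 3 to 60 N. Pads are 19 mm wide; open, the fingers measure 117 mm over their backs; the gripper's body (75 mm by 190 mm) begins 51 mm behind the grasp point.
Start: joints at [-1.242, 0.333, 0.04, 1.465, -0.013, 1.343, -0.059], TCP at [0.27, 0.591, 0.223] pointing down, gripper open.
Joint ranges: [-2.58, 2.58], [-0.38, 2.09], [-1.3, 1.39], [0.25, 2.4], [-1.5, 4.64], [0.08, 2.09], [-2.65, 2.65]. Speed limits (rad/s): [2.22, 2.22, 2.79, 2.79, 3.14, 3.14, 3.14].

## Interface

Orientations are given as a unit quaternion [w, x, y, z].
In Python, from workcell import observe, viewer, job, r gives the robot as it stands.
- The arm moves only by the tool play_rows, never from a script. Its argument "rows" is a list of rows, each a list of 3 entries, a list of its own where there are three numbers: the turn, a rotation vector about the tool's x, y, z in degrees, then the shift along the tool's x, y, z in m, then the closure, from 0 (fully open) to 1 (shut). A call has 1 to 5 rows; each row is the pose to reach, as a shift and turn from the pose commanded when the call began, along the tool's axes at that moment; what a row does not reach only later rows make up. A row lasts 1/10 s, in which the tool goes at most 50 mm and 8.59 degrees, less where a joint would pass 70% of its speed; a pose out of reach is approached as far as the arm can. A call with a gripper value outside its range is refused whole. The fingers move at their own pace and stop on an object; "newtons" is the grip in N (left out, the last holds). Time passes only in rows, so rows that repeat a pose let the fingers close. It gives the time, the measured TCP pose, the force and the opening at its end, in the units of the state.
- observe(): the state, without advancing time (a new reading comes with each control period).
- viewer.get_image(name): name is "scene" or "top" or "wrist"; returns a dict with "image" (384x512x3 uint8, red, green, blue), "fx", "fy", "cx", "cy" (pixels), "k1" (the pictures are not rectified: a ray, as slopes to the right and down, at radius r is drawn at 1 + k1 r^2 times it, then the intrinsics apply), "R" (3x3) and "t" (3): a world point X has camera coordinates R X + t; the wrist camera has in their place "hand_eye" (4x4, takes a point from camera to tool coordinates, whose origin is the TCP and whose axes are the flange's). Camera axes: x right, y down, z forward; pixel columns grow to the right and rows downward; lengths in m; the calibration is good to about 2 mm. A picture is of the moment at which its call begins: read the wrist's pose just before it. There is no depth.
- job.finish_job(): hands the job in, once; it reports no verdict.
The state is a dict: "time_s": time; "joint_positions": joint angles; "joint_velocities": joint speeds; "joint_torque": joint torques, N m; "eef_pos": TCP position; "orientation": TCP orientation; "ft_force": force on the tool from outside, world axes, zero at the start; "moment": the same for the moment, N m; "opening": finger opening in m.
Only numpy, scipy, OpenCV 4.12 (cv2) and the standard library are available. Lean on these libraries where they do the work, as an engineer would, in place of code of your own. Each camera call takes 0.05 s, during which the arm holds its last target. There are 200 camera calls.

## Working session

There is one attempt and no reset: what is moved stays moved. The work goes in short steps, Python scripts to look and compute and a tool call to move; the robot and the scene stay as the last step left them, time stands still between calls to the robot, and variables do not carry over. Pictures are saved under pics/ and viewed, about 12 in all and at most 16, crops included, and the job is handed in when it is done.

Besides the shell and the picture viewer there is one more tool, called after "Emit:" as a command line: name --argument value ..., lists and objects as JSON in quotes. play_rows: Moves the arm, as the interface text tells. Its arguments: {"type":"object","properties":{"rows":{"type":"array"},"newtons":{"type":"number"}},"required":["rows"]}

```bash
ls; mkdir -p pics; python3 - <<'E'
from workcell import observe, viewer, job, r
import cv2
s=observe(); print(s)
for n in ("scene","top"):
    d=viewer.get_image(n); cv2.imwrite(f"pics/{n}0.png",d["image"][:,:,::-1])
    print(n,{k:v for k,v in d.items() if k!="image"})
E
```

```text
pics
{'time_s': 0.0, 'joint_positions': array([-1.24220919,  0.33392571,  0.03986148,  1.46625809, -0.01336724,
        1.34328031, -0.05846656]), 'joint_velocities': array([ 0.00111049, -0.00078426, -0.00181208, -0.00118563, -0.00085014,
       -0.00065536,  0.00144438]), 'joint_torque': array([-4.42362798e-04, -6.56357503e+01,  1.33523751e+00, -4.03810430e+01,
       -5.97088435e-02,  4.45234228e-02,  1.72572827e-04]), 'eef_pos': array([0.26949843, 0.59099641, 0.22165599]), 'orientation': array([-1.02619824e-04,  2.12248958e-01,  9.77215296e-01, -7.96495441e-04]), 'ft_force': array([-0.52151535,  0.18792401,  0.14403164]), 'moment': array([ 0.00245593,  0.02771689, -0.02600848]), 'opening': 0.0872152937805432}
scene {'fx': 365.5704874749943, 'fy': 365.5704874749943, 'cx': 257.3680632630034, 'cy': 198.0943649872053, 'k1': 0.012368470471269882, 'R': array([[-0.05918234,  0.99816585,  0.01274343],
       [ 0.81133367,  0.05553439, -0.58193952],
       [-0.58157985, -0.02410137, -0.81313222]]), 't': array([-0.00677651, -0.41604714,  1.51779277])}
top {'fx': 424.71883993053007, 'fy': 424.71883993053007, 'cx': 249.71611526735919, 'cy': 189.43479038772549, 'k1': 0.04975672807834616, 'R': array([[ 0.01648582, -0.99986288, -0.00155942],
       [-0.99914592, -0.01641485, -0.03792087],
       [ 0.03789007,  0.00218324, -0.99927953]]), 't': array([0.02443283, 0.60055122, 1.07701911])}
```

View pics/scene0.png

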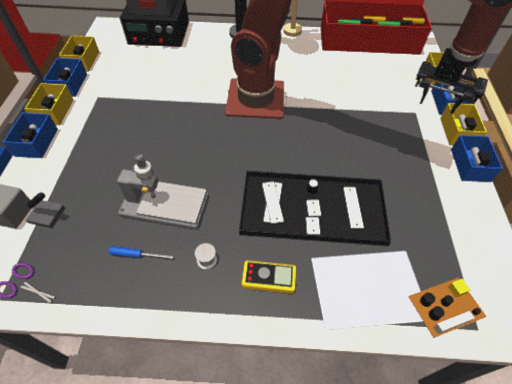

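View pics/top0.png

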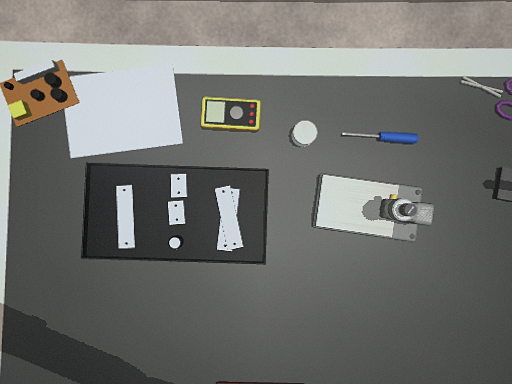

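Scene: three long bars are visible, one at the left of the top view (125,216) and two crossed at (228,218). The stand is at right, with its open end to the left (+y) and the knob near (404,209). Next I measure these and enlarge the area.

```bash
cat > h.py <<'E'
from workcell import observe, viewer, job, r
import cv2, numpy as np
from scipy.spatial.transform import Rotation as Ro
def tool():
    s=observe(); q=s["orientation"]; R=Ro.from_quat([q[1],q[2],q[3],q[0]]).as_matrix()
    return s,R,np.array(s["eef_pos"])
def grab(n,save=None):
    s,Rt,p=tool(); d=viewer.get_image(n)
    if n=="wrist":
        H=np.array(d["hand_eye"]); Rc=Rt@H[:3,:3]; c=Rt@H[:3,3]+p
        d["R"]=Rc.T; d["t"]=-Rc.T@c
    d["K"]=np.array([[d["fx"],0,d["cx"]],[0,d["fy"],d["cy"]],[0,0,1.]])
    d["R"]=np.array(d["R"]); d["t"]=np.array(d["t"])
    if save: cv2.imwrite(f"pics/{save}.png",d["image"][:,:,::-1])
    return d
def ray(d,uv):
    uv=np.atleast_2d(np.array(uv,float))
    n=cv2.undistortPoints(uv[:,None],d["K"],np.array([d["k1"],0,0,0.]))[:,0]
    v=np.c_[n,np.ones(len(n))]@d["R"]; return -d["R"].T@d["t"], v/np.linalg.norm(v,axis=1)[:,None]
def onz(d,uv,z):
    c,v=ray(d,uv); return c+v*((z-c[2])/v[:,2])[:,None]
def px(d,X):
    X=np.atleast_2d(np.array(X,float))
    return cv2.projectPoints(X,cv2.Rodrigues(d["R"])[0],d["t"],d["K"],np.array([d["k1"],0,0,0.]))[0][:,0]
def tri(L):
    A=np.zeros((3,3));b=np.zeros(3)
    for c,v in L:
        v=v.ravel(); P=np.eye(3)-np.outer(v,v); A+=P; b+=P@c
    return np.linalg.solve(A,b)
def crop(d,x0,y0,x1,y1,k,name):
    im=d["image"][y0:y1,x0:x1,::-1]; cv2.imwrite(f"pics/{name}.png",cv2.resize(im,None,fx=k,fy=k,interpolation=cv2.INTER_CUBIC))
E
python3 - <<'E'
from h import *
d=grab("top"); im=d["image"]; g=cv2.cvtColor(im,cv2.COLOR_RGB2GRAY)
m=((g>150)).astype(np.uint8)
n,l,st,ce=cv2.connectedComponentsWithStats(m)
for i in range(1,n):
    if 60<st[i,4]<6000:
        c=cv2.findContours((l==i).astype(np.uint8),0,1)[0][0]; R=cv2.minAreaRect(c)
        print(i,st[i],ce[i].round(1),np.round(cv2.boxPoints(R),1).tolist())
crop(d,200,160,440,270,3,"topc")
# tray
m=(g<30).astype(np.uint8); m[:,:60]=0
n,l,st,ce=cv2.connectedComponentsWithStats(m)
for i in range(1,n):
    if st[i,4]>2000:
        c=cv2.findContours((l==i).astype(np.uint8),0,1)[0][0]; B=cv2.boxPoints(cv2.minAreaRect(c));print("dark",st[i],onz(d,B,.03).round(4).tolist())
E
```

```text
5 [135   1  18  19 155] [143.3   9.6] [[132.10000610351562, 12.800000190734863], [144.60000610351562, -3.799999952316284], [155.60000610351562, 4.5], [143.1999969482422, 21.100000381469727]]
13 [246   2  27  17 194] [260.4   8.1] [[246.0, 2.0], [272.0, 2.0], [272.0, 18.0], [246.0, 18.0]]
32 [304   7  14  16  91] [310.6  14.9] [[301.8999938964844, 19.5], [305.1000061035156, 6.800000190734863], [317.79998779296875, 9.899999618530273], [314.6000061035156, 22.600000381469727]]
159 [   0   87   26  218 1904] [  5.2 176.7] [[0.0, 304.0], [0.0, 87.0], [25.0, 87.0], [25.0, 304.0]]
160 [201  97  59  33 395] [230.7 114.3] [[200.39999389648438, 125.80000305175781], [202.1999969482422, 96.5999984741211], [260.1000061035156, 100.0999984741211], [258.29998779296875, 129.3000030517578]]
161 [206 101  19  22 361] [214.9 111.4] [[205.39999389648438, 121.0], [206.89999389648438, 100.5999984741211], [224.39999389648438, 101.9000015258789], [222.89999389648438, 122.19999694824219]]
162 [230 107  13  12 108] [236.  112.4] [[228.60000610351562, 114.80000305175781], [233.60000610351562, 104.80000305175781]
[... 841 characters left out ...]
92 198  22  23 177] [400.9 209. ] [[391.20001220703125, 198.8000030517578], [411.6000061035156, 197.3000030517578], [413.29998779296875, 219.39999389648438], [392.8999938964844, 220.89999389648438]]
171 [168 201  17  24 345] [175.9 212.3] [[167.39999389648438, 201.3000030517578], [182.6999969482422, 200.1999969482422], [184.39999389648438, 223.10000610351562], [169.10000610351562, 224.1999969482422]]
175 [416 206  17  16 193] [424.2 213.5] [[415.8999938964844, 219.5], [418.20001220703125, 204.89999389648438], [432.79998779296875, 207.1999969482422], [430.6000061035156, 221.6999969482422]]
176 [169 238  11  10  88] [174.2 242.4] [[169.0, 238.0], [179.0, 238.0], [179.0, 247.0], [169.0, 247.0]]
```

View pics/topc.png

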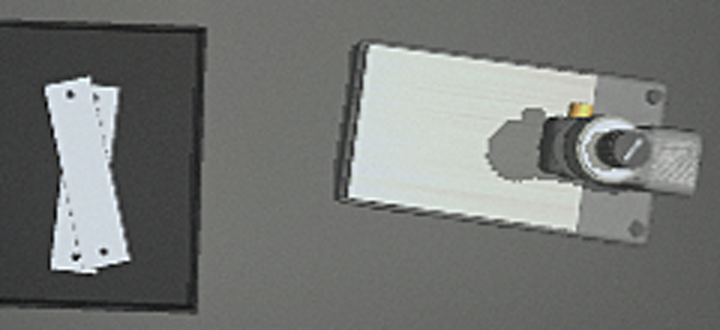

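The upper bar in the right heap runs from crop (68,81) to (109,267). Table corners in full pixels are (323,174), (316,226), (399,185) and (393,237); the knob top is near (409.5,209.5).

```bash
python3 - <<'E'
from h import *
d=grab("top"); e=grab("scene")
crop(e,100,145,400,250,2.6,"scenec")
P=onz(d,[[323,174],[316,226],[399,185],[392.7,237]],.04); print(P.round(4).tolist())
print("lens",np.linalg.norm(P[0]-P[2]),np.linalg.norm(P[0]-P[1]))
u=(P[0]+P[1]-P[2]-P[3])/2; u/=np.linalg.norm(u); u[2]=0
c=P.mean(0); o=c-0.030*u; sp=o-0.030*u
print("u",u.round(4),np.degrees(np.arctan2(u[1],u[0])),"origin",o.round(4),"spindle",sp.round(4))
for z in (.18,.2,.22,.24,.26): print(z,px(d,[sp[0],sp[1],z]).round(1),px(e,[sp[0],sp[1],z]).round(1))
for n,B in {"A":[[115.5,185.5],[131.6,184.8],[134.3,246.9],[118.2,247.6]],"B":[[200+45/3,160+86/3],[200+90/3,160+76/3],[200+131/3,160+262/3],[200+88/3,160+272/3]]}.items():
    Q=onz(d,B,.01 if n=="A" else .016); v=(Q[0]+Q[1]-Q[2]-Q[3])/2
    print(n,Q.mean(0).round(4),np.linalg.norm(v),np.linalg.norm(Q[0]-Q[1]),np.degrees(np.arctan2(v[1],v[0])))
T=onz(d,[[86,164],[268.5,170],[82,257],[266,264]],.03); print("tray",T.round(3).tolist())
s,R,p=tool(); print(R.round(3).tolist())
E
```

```text
[[0.6405, -0.1479, 0.04], [0.5109, -0.1318, 0.04], [0.6161, -0.3357, 0.04], [0.4873, -0.3206, 0.04]]
lens 0.18942989804441662 0.13064875834196996
u [0.1264 0.992  0.    ] 82.7394350493983 origin [ 0.5599 -0.2637  0.04  ] spindle [ 0.5561 -0.2935  0.04  ]
0.18 [[401.9 209.4]] [[142.8 168.3]]
0.2 [[405.4 209.5]] [[141.  163.7]]
0.22 [[408.9 209.6]] [[139.3 159. ]]
0.24 [[412.7 209.7]] [[137.4 154.1]]
0.26 [[416.6 209.8]] [[135.6 149.1]]
A [0.5269 0.3513 0.01  ] 0.15823400039397173 0.04085295861511811 4.156572415862824
B [0.5266 0.0846 0.016 ] 0.16143204984060508 0.03918593848835946 13.809910371501054
tray [[0.656, 0.446, 0.03], [0.649, -0.012, 0.03], [0.425, 0.448, 0.03], [0.414, -0.009, 0.03]]
[[-0.91, 0.415, -0.0], [0.415, 0.91, -0.001], [-0.0, -0.001, -1.0]]
```

View pics/scenec.png

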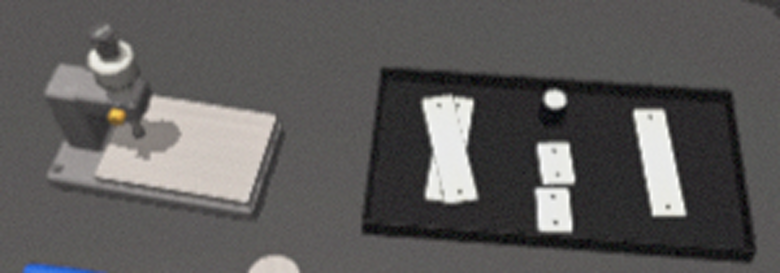

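Emit:
play_rows --rows '[[[0,0,0],[-0.04,-0.03,-0.01],0],[[0,0,0],[-0.08,-0.06,-0.02],0],[[0,0,0],[-0.12,-0.09,-0.03],0],[[0,0,0],[-0.16,-0.12,-0.04],0],[[0,0,0],[-0.195,-0.15,-0.05],0]]'

```text
time_s: 0.75
eef_pos: [0.3852, 0.373, 0.2726]
orientation: [-0.0, 0.212, 0.977, 0.0]
ft_force: [1.8, 0.4, -0.9]
opening: 0.0868
```

Emit:
play_rows --rows '[[[0,0,0],[-0.04,-0.03,-0.01],0],[[0,0,0],[-0.08,-0.06,-0.02],0],[[0,0,0],[-0.12,-0.09,-0.03],0],[[0,0,0],[-0.16,-0.12,-0.03],0],[[0,0,0],[-0.197,-0.155,-0.03],0]]'

```text
time_s: 1.25
eef_pos: [0.4988, 0.154, 0.3028]
orientation: [0.0, 0.212, 0.977, 0.0]
ft_force: [-0.4, 0.4, -0.9]
opening: 0.0867
```

Emit:
play_rows --rows '[[[0,0,0],[-0.025,-0.04,0],0],[[0,0,0],[-0.05,-0.08,0],0],[[0,0,0],[-0.075,-0.12,0],0],[[0,0,0],[-0.1,-0.16,0],0],[[0,0,0],[-0.12,-0.19,0],0]]'

```text
time_s: 1.75
eef_pos: [0.5279, -0.0702, 0.3027]
orientation: [0.0, 0.213, 0.977, 0.0]
ft_force: [0.2, -0.1, 0.9]
opening: 0.0868
```

Emit:
play_rows --rows '[[[0,0,0],[-0.025,-0.04,0],0],[[0,0,0],[-0.05,-0.08,0],0],[[0,0,0],[-0.075,-0.12,0],0],[[0,0,0],[-0.1,-0.16,0],0],[[0,0,0],[-0.115,-0.19,0],0]]'

```text
time_s: 2.25
eef_pos: [0.5537, -0.2905, 0.3022]
orientation: [-0.0, 0.213, 0.977, -0.001]
ft_force: [0.9, 1.3, 0.2]
opening: 0.0873
```

Emit:
play_rows --rows '[[[0,0,8.5],[0,0,0],0],[[0,0,17],[0,0,0],0],[[0,0,25.5],[0,0,0],0],[[0,0,34],[0,0,0],0],[[0,0,42.5],[0,0,0],0]]'

```text
time_s: 2.75
eef_pos: [0.554, -0.2874, 0.3022]
orientation: [-0.0, 0.555, 0.832, -0.0]
ft_force: [0.1, -0.3, 0.2]
opening: 0.0869
```

```bash
python3 - <<'E'
from h import *
s,R,p=tool(); print(s["time_s"],p.round(4),np.round(s["joint_positions"],3),R.round(3).tolist())
d=grab("wrist","w1"); print(px(d,[[.556,-.2935,.223],[.556,-.2935,.193]]), d["k1"],d["fx"], (-d["R"].T@d["t"]).round(3))
E
```

```text
2.75 [ 0.554  -0.2874  0.3022] [-0.276  0.334  0.904  1.44  -0.261  1.493  1.016] [[-0.385, 0.923, -0.0], [0.923, 0.385, 0.0], [0.0, -0.0, -1.0]]
[[248.25401987 204.3929795 ]
 [248.38263094 192.29175077]] -0.08205778251572132 346.0842151923678 [ 0.524 -0.215  0.465]
```

View pics/w1.png

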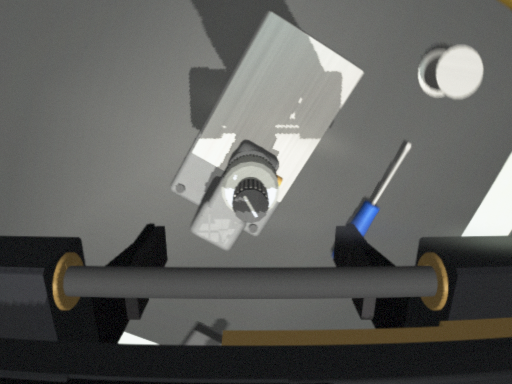

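Emit:
play_rows --rows '[[[0,0,8.5],[0,0,0],0],[[0,0,17],[0,0,0],0],[[0,0,25.5],[0,0,0],0],[[0,0,34],[0,0,0],0],[[0,0,42.5],[0,0,0],0]]'

```text
time_s: 3.3
eef_pos: [0.554, -0.2874, 0.3023]
orientation: [-0.0, 0.817, 0.576, 0.0]
ft_force: [-0.1, -0.1, -0.3]
opening: 0.087
```

```bash
python3 - <<'E'
from h import *
s,R,p=tool(); print(s["time_s"],p.round(4),np.round(s["joint_positions"],3),R.round(3).tolist())
E
```

```text
3.3 [ 0.554  -0.2874  0.3023] [-0.366  0.381  1.054  1.444 -0.33   1.506  0.333] [[0.337, 0.942, 0.0], [0.942, -0.337, 0.0], [0.0, -0.0, -1.0]]
```

Wrist view: the knob top is at about (250,205), predicted at (248,204), so the stand estimate agrees to about 1.5 mm. Now I wind the wrist back for the opening strokes.

Emit:
play_rows --rows '[[[0,0,8.5],[0,0,0],0],[[0,0,17],[0,0,0],0],[[0,0,25.5],[0,0,0],0],[[0,0,34],[0,0,0],0],[[0,0,42.5],[0,0,0],0]]'

```text
time_s: 3.8
eef_pos: [0.5541, -0.2873, 0.3023]
orientation: [-0.0, 0.971, 0.241, 0.0]
ft_force: [0.3, 0.3, -0.2]
opening: 0.0872
```

Emit:
play_rows --rows '[[[0,0,8.5],[0,0,0],0],[[0,0,17],[0,0,0],0],[[0,0,25.5],[0,0,0],0],[[0,0,34],[0,0,0],0],[[0,0,42.5],[0,0,0],0]]'

```text
time_s: 4.3
eef_pos: [0.5541, -0.2873, 0.3021]
orientation: [-0.0, 0.992, -0.128, -0.0]
ft_force: [0.3, 0.5, -0.6]
opening: 0.087
```

Emit:
play_rows --rows '[[[0,0,8.5],[0,0,0],0],[[0,0,17],[0,0,0],0],[[0,0,25.5],[0,0,0],0],[[0,0,34],[0,0,0],0],[[0,0,42.5],[0,0,0],0]]'

```text
time_s: 4.8
eef_pos: [0.5541, -0.2873, 0.3021]
orientation: [-0.0, 0.878, -0.478, -0.0]
ft_force: [0.4, 0.7, -0.4]
opening: 0.087
```

```bash
python3 - <<'E'
from h import *
s,R,p=tool(); print(s["time_s"],p.round(4),np.round(s["joint_positions"],3),R.round(3).tolist())
d=grab("wrist"); print(px(d,[[.556,-.2935,.223],[.556,-.2935,.193]]))
q=px(d,[.556,-.2935,.223])[0]; x,y=int(q[0]),int(q[1]); print(x-50,y-50); crop(d,x-50,y-50,x+50,y+50,5,"w2")
E
```

```text
4.8 [ 0.5541 -0.2873  0.3021] [-0.492  0.545  1.36   1.448 -0.532  1.569 -1.732] [[0.542, -0.84, -0.0], [-0.84, -0.542, 0.0], [-0.0, 0.0, -1.0]]
[[253.25839761 187.82415067]
 [252.95208853 177.32181403]]
203 137
```

View pics/w2.png

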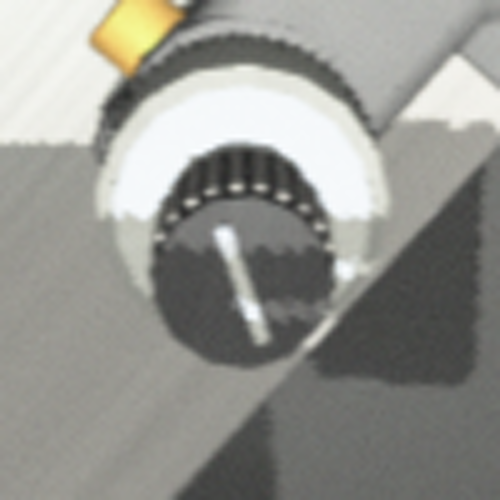

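```bash
python3 - <<'E'
from h import *
d=grab("wrist"); H=np.array(d["hand_eye"]); t=grab("top"); e=grab("scene")
L=[ray(d,[251.4,193.4])]
import copy
f=copy.copy(d); R1=np.array([[-0.385,0.923,0],[0.923,0.385,0],[0,0,-1]]); p1=np.array([.554,-.2874,.3022])
Rc=R1@H[:3,:3]; c=R1@H[:3,3]+p1; f["R"]=Rc.T; f["t"]=-Rc.T@c
L.append(ray(f,[250,206])); L+= [ray(t,[409.5,209.3]),ray(e,[139.6,157.7])]
for S in ([0,1],[0,1,2,3],[2,3],[0,2],[0,3]): print(S,tri([L[i] for i in S]).round(4))
X=tri(L[:2])
print("depth d",(d["R"]@X+d["t"])[2], "from radius",.013*346/17.6)
for g,x in ((t,"t"),(d,"w")): 
  im=g["image"]; q=px(g,X)[0].astype(int); print(x,q)
E
```

```text
[0, 1] [ 0.5558 -0.2918  0.2316]
[0, 1, 2, 3] [ 0.5563 -0.2916  0.2275]
[2, 3] [ 0.5567 -0.2915  0.2265]
[0, 2] [ 0.5564 -0.291   0.23  ]
[0, 3] [ 0.5558 -0.2906  0.2261]
depth d 0.24387506736165587 from radius 0.2555681818181818
t [410 209]
w [252 193]
```

Emit:
play_rows --rows '[[[0,0,8.5],[0.005,0.0005,0.01],0],[[0,0,17],[0.005,0.0005,0.02],0],[[0,0,25.5],[0.005,0.0005,0.03],0],[[0,0,34],[0.005,0.0005,0.04],0],[[0,0,34],[0.005,0.0005,0.055],0]]'

```text
time_s: 5.5
eef_pos: [0.5565, -0.2921, 0.2471]
orientation: [0.0, -0.702, 0.713, -0.0]
ft_force: [0.3, 0.1, -0.7]
opening: 0.0867
```

Emit:
play_rows --rows '[[[0,0,0],[0,0,0.015],0.2],[[0,0,0],[0,0,0.03],0.3],[[0,0,0],[0,0,0.04],0.4],[[0,0,0],[0,0,0.048],0.5],[[0,0,0],[0,0,0.05],0.5]]' --newtons 8

```text
time_s: 6.0
eef_pos: [0.5561, -0.2917, 0.1964]
orientation: [-0.0, -0.701, 0.713, 0.0]
ft_force: [-0.2, 0.5, -0.2]
opening: 0.0549
```

Emit:
play_rows --rows '[[[0,0,0],[0,0,0],1],[[0,0,0],[0,0,0],1],[[0,0,0],[0,0,0],1],[[0,0,0],[0,0,0],1],[[0,0,0],[0,0,0],1]]' --newtons 8

```text
time_s: 6.5
eef_pos: [0.5563, -0.2922, 0.1978]
orientation: [0.0, -0.701, 0.713, -0.0]
ft_force: [-1.6, 0.6, 1.6]
opening: 0.0254
```

```bash
python3 - <<'E'
from h import *
s,R,p=tool(); print(s["time_s"],p.round(4),np.round(s["joint_positions"],3),s["ft_force"],s["moment"],s["opening"])
E
```

```text
6.5 [ 0.5563 -0.2922  0.1978] [-0.478  0.634  1.324  1.597 -0.622  1.404 -2.251] [-1.55339962  0.55921025  1.63325159] [ 0.09502989  0.28072622 -0.00363308] 0.025432845512956687
```

Emit:
play_rows --rows '[[[0,0,-8.5],[0,0,-0.00024],1],[[0,0,-17],[0,0,-0.00047],1],[[0,0,-25.5],[0,0,-0.00071],1],[[0,0,-34],[0,0,-0.00094],1],[[0,0,-42.5],[0,0,-0.00118],1]]'

```text
time_s: 7.0
eef_pos: [0.5565, -0.2921, 0.1989]
orientation: [-0.0, 0.913, -0.408, 0.0]
ft_force: [-1.0, 0.3, 0.9]
opening: 0.0261
```

Emit:
play_rows --rows '[[[0,0,-8.5],[0,0,-0.00024],1],[[0,0,-17],[0,0,-0.00047],1],[[0,0,-25.5],[0,0,-0.00071],1],[[0,0,-34],[0,0,-0.00094],1],[[0,0,-42.5],[0,0,-0.00118],1]]'

```text
time_s: 7.5
eef_pos: [0.5565, -0.292, 0.2001]
orientation: [-0.0, 0.999, -0.049, 0.0]
ft_force: [-0.4, 0.4, 1.4]
opening: 0.0259
```

```bash
python3 - <<'E'
from h import *
s,R,p=tool(); print(s["time_s"],p.round(4),np.round(s["joint_positions"],3),s["ft_force"],s["moment"],s["opening"])
E
```

```text
7.5 [ 0.5565 -0.292   0.2001] [-0.323  0.434  0.985  1.589 -0.371  1.319 -0.957] [-0.41008077  0.40629119  1.36568231] [0.14077773 0.23270221 0.03133734] 0.025938000060067797
```

Emit:
play_rows --rows '[[[0,0,-8.5],[0,0,-0.00024],1],[[0,0,-17],[0,0,-0.00047],1],[[0,0,-25.5],[0,0,-0.00071],1],[[0,0,-34],[0,0,-0.00094],1],[[0,0,-42.5],[0,0,-0.00118],1]]'

```text
time_s: 8.0
eef_pos: [0.5564, -0.2919, 0.2013]
orientation: [-0.0, 0.949, 0.316, 0.0]
ft_force: [-0.0, 1.2, 1.6]
opening: 0.0255
```

Emit:
play_rows --rows '[[[0,0,-8.5],[0,0,-0.00024],1],[[0,0,-17],[0,0,-0.00047],1],[[0,0,-25.5],[0,0,-0.00071],1],[[0,0,-34],[0,0,-0.00094],1],[[0,0,-42.5],[0,0,-0.00118],1]]'

```text
time_s: 8.5
eef_pos: [0.5563, -0.2919, 0.2024]
orientation: [0.0, 0.77, 0.638, 0.0]
ft_force: [-0.0, 1.3, 2.2]
opening: 0.0259
```

Emit:
play_rows --rows '[[[0,0,-8.5],[0,0,-0.00024],1],[[0,0,-17],[0,0,-0.00047],1],[[0,0,-25.5],[0,0,-0.00071],1],[[0,0,-34],[0,0,-0.00094],1],[[0,0,-42.5],[0,0,-0.00118],1]]'

```text
time_s: 9.0
eef_pos: [0.5563, -0.292, 0.2036]
orientation: [0.0, 0.486, 0.874, 0.0]
ft_force: [-1.0, 1.1, 1.8]
opening: 0.0258
```

Emit:
play_rows --rows '[[[0,0,-8.5],[0,0,-0.00024],1],[[0,0,-17],[0,0,-0.00047],1],[[0,0,-25.5],[0,0,-0.00071],1],[[0,0,-34],[0,0,-0.00094],1],[[0,0,-42.5],[0,0,-0.00118],1]]'

```text
time_s: 9.5
eef_pos: [0.5562, -0.2921, 0.2048]
orientation: [0.0, 0.136, 0.991, 0.0]
ft_force: [-1.0, 0.7, 1.8]
opening: 0.0256
```

```bash
python3 - <<'E'
from h import *
s,R,p=tool(); print(s["time_s"],p.round(4),np.round(s["joint_positions"],3),s["ft_force"],s["moment"],s["opening"])
d=grab("top"); crop(d,370,180,450,240,7,"t2"); print(px(d,[[.5563,-.2918,.227],[.5563,-.2918,.233]]))
E
```

```text
9.5 [ 0.5562 -0.2921  0.2048] [ 0.062  0.313  0.441  1.565 -0.137  1.295  1.819] [-1.02858681  0.70559494  1.83374225] [ 0.20039536  0.25321665 -0.00257046] 0.02560719638277149
[[409.38339505 209.53170226]
 [410.50135126 209.56043721]]
```

Emit:
play_rows --rows '[[[0,0,-8.5],[0,0,-0.00024],1],[[0,0,-17],[0,0,-0.00047],1],[[0,0,-25.5],[0,0,-0.00071],1],[[0,0,-25.5],[0,0,-0.00071],0.6],[[0,0,-25.5],[0,0,-0.00071],0.5]]'

```text
time_s: 10.05
eef_pos: [0.5562, -0.2921, 0.205]
orientation: [-0.0, -0.079, 0.997, 0.0]
ft_force: [0.6, 0.1, -0.4]
opening: 0.0352
```

Emit:
play_rows --rows '[[[0,0,0],[0,0,0],0.4],[[0,0,0],[0,0,0],0.3],[[0,0,8.5],[0,0,-0.01],0.1],[[0,0,17],[0,0,-0.03],0],[[0,0,25.5],[0,0,-0.05],0]]'

```text
time_s: 10.55
eef_pos: [0.5561, -0.2918, 0.2553]
orientation: [-0.0, 0.143, 0.99, 0.0]
ft_force: [-0.7, -0.2, -0.3]
opening: 0.0741
```

Emit:
play_rows --rows '[[[0,0,8.5],[0,0,-0.02],0],[[0,0,17],[0,0,-0.04],0],[[0,0,25.5],[0,0,-0.0475],0],[[0,0,34],[0,0,-0.0475],0],[[0,0,42.5],[0,0,-0.0475],0]]'

```text
time_s: 11.05
eef_pos: [0.5565, -0.2919, 0.303]
orientation: [0.0, 0.492, 0.871, 0.0]
ft_force: [0.5, 0.4, -0.0]
opening: 0.0868
```

Emit:
play_rows --rows '[[[0,0,8.5],[0,0,0],0],[[0,0,17],[0,0,0],0],[[0,0,25.5],[0,0,0],0],[[0,0,34],[0,0,0],0],[[0,0,42.5],[0,0,0],0]]'

```text
time_s: 11.55
eef_pos: [0.5564, -0.2918, 0.3025]
orientation: [-0.0, 0.774, 0.633, -0.0]
ft_force: [-0.5, -0.6, -0.5]
opening: 0.0872
```

Emit:
play_rows --rows '[[[0,0,8.5],[0,0,0],0],[[0,0,17],[0,0,0],0],[[0,0,25.5],[0,0,0],0],[[0,0,34],[0,0,0],0],[[0,0,42.5],[0,0,0],0]]'

```text
time_s: 12.05
eef_pos: [0.5564, -0.2918, 0.3026]
orientation: [-0.0, 0.951, 0.309, -0.0]
ft_force: [0.5, -0.2, -0.7]
opening: 0.0871
```

Emit:
play_rows --rows '[[[0,0,8.5],[0,0,0],0],[[0,0,17],[0,0,0],0],[[0,0,25.5],[0,0,0],0],[[0,0,34],[0,0,0],0],[[0,0,42.5],[0,0,0],0]]'

```text
time_s: 12.55
eef_pos: [0.5564, -0.2918, 0.3026]
orientation: [0.0, 0.998, -0.056, 0.0]
ft_force: [-0.6, 0.5, 0.3]
opening: 0.0871
```

Emit:
play_rows --rows '[[[0,0,8.5],[0,0,0],0],[[0,0,17],[0,0,0],0],[[0,0,25.5],[0,0,0],0],[[0,0,34],[0,0,0],0],[[0,0,42.5],[0,0,0],0]]'

```text
time_s: 13.05
eef_pos: [0.5564, -0.2918, 0.3027]
orientation: [0.0, 0.91, -0.414, 0.0]
ft_force: [0.2, -0.5, -0.3]
opening: 0.087
```

```bash
python3 - <<'E'
from h import *
s,R,p=tool(); print(s["time_s"],p.round(4),np.round(s["joint_positions"],3),R.round(3).tolist(),s["ft_force"])
d=grab("wrist"); q=px(d,[[.5562,-.2916,.227],[.5562,-.2916,.235]]); print(q)
x,y=q[0].astype(int); print(x-50,y-50); crop(d,x-50,y-50,x+50,y+50,5,"w3")
E
```

```text
13.05 [ 0.5564 -0.2918  0.3027] [-0.362  0.399  1.07   1.433 -0.349  1.513 -1.731] [[0.657, -0.754, 0.0], [-0.754, -0.657, -0.0], [0.0, -0.0, -1.0]] [ 0.23273162 -0.5268282  -0.31290999]
[[250.89376293 198.03732495]
 [250.91393981 201.59015428]]
200 148
```

View pics/w3.png

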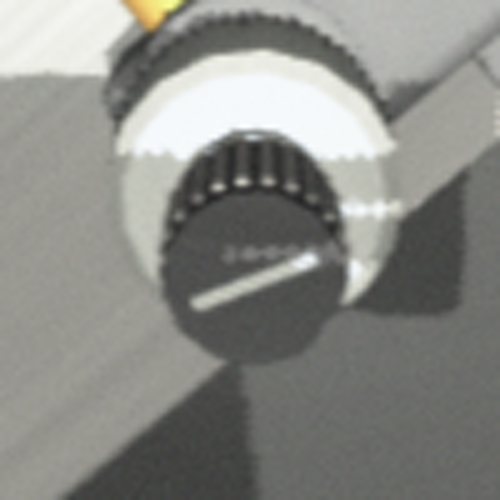

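Slot turned from −69° to +20° in the image, which matches the 280° commanded (mod 180), so the knob follows the grip. Two more strokes.

Emit:
play_rows --rows '[[[0,0,8.5],[0,0,0.01],0],[[0,0,17],[0,0,0.02],0],[[0,0,25.5],[0,0,0.03],0],[[0,0,34],[0,0,0.04],0],[[0,0,34],[0,0,0.05],0]]'

```text
time_s: 13.6
eef_pos: [0.5564, -0.2918, 0.252]
orientation: [0.0, 0.752, -0.66, -0.0]
ft_force: [0.3, 0.1, -0.2]
opening: 0.0872
```

Emit:
play_rows --rows '[[[0,0,0],[0,0,0.015],0.2],[[0,0,0],[0,0,0.03],0.3],[[0,0,0],[0,0,0.04],0.4],[[0,0,0],[0,0,0.047],0.5],[[0,0,0],[0,0,0.047],0.5]]'

```text
time_s: 14.1
eef_pos: [0.556, -0.2917, 0.2046]
orientation: [0.0, 0.752, -0.659, -0.001]
ft_force: [-0.8, -0.6, 0.7]
opening: 0.0548
```

Emit:
play_rows --rows '[[[0,0,0],[0,0,0],1],[[0,0,0],[0,0,0],1],[[0,0,0],[0,0,0],1],[[0,0,0],[0,0,0],1],[[0,0,0],[0,0,0],1]]' --newtons 8

```text
time_s: 14.6
eef_pos: [0.5564, -0.2921, 0.206]
orientation: [0.0, 0.752, -0.659, 0.0]
ft_force: [-1.2, -0.2, 2.6]
opening: 0.0258
```

Emit:
play_rows --rows '[[[0,0,-8.5],[0,0,-0.00024],1],[[0,0,-17],[0,0,-0.00047],1],[[0,0,-25.5],[0,0,-0.00071],1],[[0,0,-34],[0,0,-0.00094],1],[[0,0,-42.5],[0,0,-0.00118],1]]'

```text
time_s: 15.1
eef_pos: [0.5565, -0.2921, 0.2072]
orientation: [0.0, 0.941, -0.339, 0.0]
ft_force: [-0.2, 0.2, 1.9]
opening: 0.0255
```

Emit:
play_rows --rows '[[[0,0,-8.5],[0,0,-0.00024],1],[[0,0,-17],[0,0,-0.00047],1],[[0,0,-25.5],[0,0,-0.00071],1],[[0,0,-34],[0,0,-0.00094],1],[[0,0,-42.5],[0,0,-0.00118],1]]'

```text
time_s: 15.6
eef_pos: [0.5565, -0.2919, 0.2084]
orientation: [0.0, 1.0, 0.025, 0.0]
ft_force: [0.2, 0.4, 2.7]
opening: 0.0255
```

Emit:
play_rows --rows '[[[0,0,-8.5],[0,0,-0.00024],1],[[0,0,-17],[0,0,-0.00047],1],[[0,0,-25.5],[0,0,-0.00071],1],[[0,0,-34],[0,0,-0.00094],1],[[0,0,-42.5],[0,0,-0.00118],1]]'

```text
time_s: 16.1
eef_pos: [0.5564, -0.2918, 0.2095]
orientation: [-0.0, 0.923, 0.385, 0.0]
ft_force: [-0.7, 1.4, 2.4]
opening: 0.0257
```

Emit:
play_rows --rows '[[[0,0,-8.5],[0,0,-0.00024],1],[[0,0,-17],[0,0,-0.00047],1],[[0,0,-25.5],[0,0,-0.00071],1],[[0,0,-34],[0,0,-0.00094],1],[[0,0,-42.5],[0,0,-0.00118],1]]'

```text
time_s: 16.6
eef_pos: [0.5563, -0.2919, 0.2107]
orientation: [0.0, 0.72, 0.694, 0.0]
ft_force: [-1.3, 0.2, 1.8]
opening: 0.0257
```

Emit:
play_rows --rows '[[[0,0,-8.5],[0,0,-0.00024],1],[[0,0,-17],[0,0,-0.00047],1],[[0,0,-25.5],[0,0,-0.00071],1],[[0,0,-34],[0,0,-0.00094],1],[[0,0,-42.5],[0,0,-0.00118],1]]'

```text
time_s: 17.1
eef_pos: [0.5563, -0.292, 0.2118]
orientation: [0.0, 0.42, 0.908, 0.0]
ft_force: [-1.1, 0.3, 2.3]
opening: 0.0257
```

Emit:
play_rows --rows '[[[0,0,-8.5],[0,0,-0.00024],1],[[0,0,-17],[0,0,-0.00047],1],[[0,0,-25.5],[0,0,-0.00071],1],[[0,0,-34],[0,0,-0.00094],1],[[0,0,-42.5],[0,0,-0.00118],1]]'

```text
time_s: 17.6
eef_pos: [0.5562, -0.292, 0.213]
orientation: [0.0, 0.063, 0.998, -0.0]
ft_force: [0.1, 0.3, 3.2]
opening: 0.0255
```

```bash
python3 - <<'E'
from h import *
s,R,p=tool(); print(s["time_s"],p.round(4),np.round(s["joint_positions"],3),R.round(3).tolist(),s["ft_force"])
E
```

```text
17.6 [ 0.5562 -0.292   0.213 ] [ 0.142  0.3    0.339  1.549 -0.102  1.31   1.939] [[-0.992, 0.125, 0.0], [0.125, 0.992, -0.0], [-0.0, -0.0, -1.0]] [0.06725806 0.29893393 3.16273125]
```

Emit:
play_rows --rows '[[[0,0,-8.5],[0,0,-0.00024],1],[[0,0,-17],[0,0,-0.00047],1],[[0,0,-25.5],[0,0,-0.00071],1],[[0,0,-25.5],[0,0,-0.00071],0.6],[[0,0,-25.5],[0,0,-0.00071],0.5]]'

```text
time_s: 18.1
eef_pos: [0.5562, -0.2921, 0.2133]
orientation: [-0.0, -0.154, 0.988, 0.0]
ft_force: [-0.1, -0.4, 0.2]
opening: 0.0347
```

Emit:
play_rows --rows '[[[0,0,0],[0,0,0],0.5],[[0,0,0],[0,0,0],0.5],[[0,0,8.5],[0,0,0],0.5],[[0,0,17],[0,0,0],0.5],[[0,0,25.5],[0,0,0],0.5]]'

```text
time_s: 18.6
eef_pos: [0.5563, -0.2919, 0.2133]
orientation: [-0.0, 0.069, 0.998, -0.0]
ft_force: [-0.2, 0.3, 0.1]
opening: 0.0435
```

Emit:
play_rows --rows '[[[0,0,8.5],[0,0,0],0.5],[[0,0,17],[0,0,0],0.5],[[0,0,25.5],[0,0,0],0.5],[[0,0,34],[0,0,0],0.5],[[0,0,42.5],[0,0,0],0.5]]'

```text
time_s: 19.1
eef_pos: [0.5564, -0.2919, 0.2134]
orientation: [0.0, 0.426, 0.905, -0.0]
ft_force: [0.8, -0.2, 0.2]
opening: 0.0439
```

Emit:
play_rows --rows '[[[0,0,8.5],[0,0,0],0.5],[[0,0,17],[0,0,0],0.5],[[0,0,25.5],[0,0,0],0.5],[[0,0,34],[0,0,0],0.5],[[0,0,42.5],[0,0,0],0.5]]'

```text
time_s: 19.6
eef_pos: [0.5564, -0.2918, 0.2134]
orientation: [0.0, 0.725, 0.689, -0.0]
ft_force: [-0.2, 0.6, -0.2]
opening: 0.0438
```

Emit:
play_rows --rows '[[[0,0,8.5],[0,0,0],0.5],[[0,0,17],[0,0,0],0.5],[[0,0,25.5],[0,0,0],0.5],[[0,0,34],[0,0,0],0.5],[[0,0,42.5],[0,0,0],0.5]]'

```text
time_s: 20.1
eef_pos: [0.5564, -0.2918, 0.2134]
orientation: [0.0, 0.925, 0.379, 0.0]
ft_force: [-0.5, -0.4, 0.8]
opening: 0.0431
```

Emit:
play_rows --rows '[[[0,0,8.5],[0,0,0],0.5],[[0,0,17],[0,0,0],0.5],[[0,0,25.5],[0,0,0],0.5],[[0,0,34],[0,0,0],0.5],[[0,0,42.5],[0,0,0],0.5]]'

```text
time_s: 20.6
eef_pos: [0.5564, -0.2918, 0.2134]
orientation: [0.0, 1.0, 0.018, 0.0]
ft_force: [-0.6, -0.9, 0.8]
opening: 0.0435
```

Emit:
play_rows --rows '[[[0,0,8.5],[0,0,0],0.5],[[0,0,17],[0,0,0],0.5],[[0,0,25.5],[0,0,0],0.5],[[0,0,34],[0,0,0],0.5],[[0,0,42.5],[0,0,0],0.5]]'

```text
time_s: 21.1
eef_pos: [0.5564, -0.2918, 0.2134]
orientation: [0.0, 0.938, -0.346, 0.0]
ft_force: [-0.2, 0.2, -0.1]
opening: 0.0436
```

Emit:
play_rows --rows '[[[0,0,8.5],[0,0,0],0.5],[[0,0,17],[0,0,0],0.5],[[0,0,25.5],[0,0,0],0.5],[[0,0,34],[0,0,0],0.5],[[0,0,42.5],[0,0,0],0.5]]'

```text
time_s: 21.6
eef_pos: [0.5565, -0.2917, 0.2135]
orientation: [-0.0, 0.749, -0.662, 0.0]
ft_force: [-0.3, -0.5, 0.7]
opening: 0.0438
```

```bash
python3 - <<'E'
from h import *
s,R,p=tool(); print(s["time_s"],p.round(4),np.round(s["joint_positions"],3),R.round(3).tolist(),s["ft_force"])
E
```

```text
21.6 [ 0.5565 -0.2917  0.2135] [-0.406  0.491  1.136  1.573 -0.452  1.368 -2.241] [[0.123, -0.992, 0.0], [-0.992, -0.123, -0.0], [0.0, -0.0, -1.0]] [-0.28217826 -0.48988059  0.71036939]
```

Emit:
play_rows --rows '[[[0,0,0],[0,0,0],1],[[0,0,0],[0,0,0],1],[[0,0,0],[0,0,0],1],[[0,0,0],[0,0,0],1],[[0,0,-5],[0,0,-0.00014],1]]' --newtons 8

```text
time_s: 22.1
eef_pos: [0.5563, -0.292, 0.2136]
orientation: [0.0, 0.78, -0.625, 0.0]
ft_force: [0.7, 0.1, -0.2]
opening: 0.0254
```

Emit:
play_rows --rows '[[[0,0,-8.5],[0,0,-0.00024],1],[[0,0,-17],[0,0,-0.00047],1],[[0,0,-25.5],[0,0,-0.00071],1],[[0,0,-34],[0,0,-0.00094],1],[[0,0,-42.5],[0,0,-0.00118],1]]'

```text
time_s: 22.6
eef_pos: [0.5562, -0.2919, 0.2148]
orientation: [-0.0, 0.955, -0.297, 0.0]
ft_force: [-0.8, -0.1, -1.0]
opening: 0.0259
```

Emit:
play_rows --rows '[[[0,0,-8.5],[0,0,-0.00024],1],[[0,0,-17],[0,0,-0.00047],1],[[0,0,-25.5],[0,0,-0.00071],1],[[0,0,-34],[0,0,-0.00094],1],[[0,0,-42.5],[0,0,-0.00118],1]]'

```text
time_s: 23.1
eef_pos: [0.5562, -0.2919, 0.216]
orientation: [-0.0, 0.998, 0.069, 0.0]
ft_force: [0.3, 1.0, -1.0]
opening: 0.0258
```

Emit:
play_rows --rows '[[[0,0,-8.5],[0,0,-0.00024],1],[[0,0,-17],[0,0,-0.00047],1],[[0,0,-25.5],[0,0,-0.00071],1],[[0,0,-34],[0,0,-0.00094],1],[[0,0,-42.5],[0,0,-0.00118],1]]'

```text
time_s: 23.6
eef_pos: [0.5562, -0.2919, 0.2171]
orientation: [-0.0, 0.905, 0.426, 0.0]
ft_force: [0.1, 1.5, 0.1]
opening: 0.0257
```

Emit:
play_rows --rows '[[[0,0,-8.5],[0,0,-0.00024],1],[[0,0,-17],[0,0,-0.00047],1],[[0,0,-25.5],[0,0,-0.00071],1],[[0,0,-34],[0,0,-0.00094],1],[[0,0,-42.5],[0,0,-0.00118],1]]'

```text
time_s: 24.1
eef_pos: [0.5561, -0.2919, 0.2183]
orientation: [-0.0, 0.689, 0.725, 0.0]
ft_force: [-0.7, 0.0, -0.1]
opening: 0.0257
```

Emit:
play_rows --rows '[[[0,0,-8.5],[0,0,-0.00024],1],[[0,0,-17],[0,0,-0.00047],1],[[0,0,-25.5],[0,0,-0.00071],1],[[0,0,-34],[0,0,-0.00094],1],[[0,0,-42.5],[0,0,-0.00118],1]]'

```text
time_s: 24.6
eef_pos: [0.5561, -0.2919, 0.2195]
orientation: [-0.0, 0.379, 0.925, 0.0]
ft_force: [-0.5, 0.9, -0.1]
opening: 0.0257
```

Emit:
play_rows --rows '[[[0,0,-8.5],[0,0,-0.00024],1],[[0,0,-17],[0,0,-0.00047],1],[[0,0,-25.5],[0,0,-0.00071],1],[[0,0,-34],[0,0,-0.00094],1],[[0,0,-42.5],[0,0,-0.00118],1]]'

```text
time_s: 25.1
eef_pos: [0.5561, -0.292, 0.2207]
orientation: [-0.0, 0.018, 1.0, 0.0]
ft_force: [-0.1, 1.1, -0.5]
opening: 0.0255
```

Emit:
play_rows --rows '[[[0,0,-8.5],[0,0,-0.00024],1],[[0,0,-17],[0,0,-0.00047],1],[[0,0,-25.5],[0,0,-0.00071],1],[[0,0,-25.5],[0,0,-0.00071],0.6],[[0,0,-25.5],[0,0,-0.00071],0.5]]'

```text
time_s: 25.6
eef_pos: [0.5563, -0.2922, 0.2215]
orientation: [0.0, -0.197, 0.98, -0.0]
ft_force: [-0.4, -0.5, 0.2]
opening: 0.035
```

Emit:
play_rows --rows '[[[0,0,0],[0,0,0],0.3],[[0,0,0],[0,0,0],0.2],[[0,0,0],[0,0,-0.02],0],[[0,0,0],[0,0,-0.05],0],[[0,0,0],[0,0,-0.08],0]]'

```text
time_s: 26.1
eef_pos: [0.5561, -0.2918, 0.302]
orientation: [-0.0, -0.199, 0.98, 0.0]
ft_force: [1.4, 0.1, 0.6]
opening: 0.0738
```

```bash
python3 - <<'E'
from h import *
s,R,p=tool(); print(s["time_s"],p.round(4),np.round(s["joint_positions"],3),R.round(3).tolist(),s["ft_force"])
E
```

```text
26.1 [ 0.5561 -0.2918  0.302 ] [ 0.202  0.263  0.266  1.407 -0.069  1.482  2.436] [[-0.921, -0.389, -0.001], [-0.389, 0.921, 0.0], [0.001, 0.001, -1.0]] [1.42804982 0.0505013  0.58197895]
```

Opening now ≈ 29 mm. On to the two-bar heap: I hover and look with the wrist camera.

Emit:
play_rows --rows '[[[0,0,0],[-0.006,0.045,0],0],[[0,0,0],[-0.012,0.09,0],0],[[0,0,0],[-0.018,0.135,0],0],[[0,0,0],[-0.024,0.18,0],0],[[0,0,0],[-0.03,0.225,0],0]]'

```text
time_s: 26.6
eef_pos: [0.4953, -0.0714, 0.3015]
orientation: [0.0, -0.199, 0.98, -0.0]
ft_force: [0.8, 0.5, 0.8]
opening: 0.0866
```

Emit:
play_rows --rows '[[[0,0,0],[-0.006,0.045,0],0],[[0,0,0],[-0.012,0.09,0],0],[[0,0,0],[-0.018,0.135,0],0],[[0,0,0],[-0.018,0.148,0],0],[[0,0,8.5],[-0.018,0.148,0],0]]'

```text
time_s: 27.1
eef_pos: [0.4541, 0.0727, 0.3016]
orientation: [0.0, -0.127, 0.992, 0.0]
ft_force: [-0.0, -0.8, 0.6]
opening: 0.0873
```

Emit:
play_rows --rows '[[[0,0,8.5],[0,0,0],0],[[0,0,17],[0,0,0],0],[[0,0,25.5],[0,0,0],0],[[0,0,34],[0,0,0],0],[[0,0,42.5],[0,0,0],0]]'

```text
time_s: 27.6
eef_pos: [0.455, 0.0696, 0.3014]
orientation: [0.0, 0.246, 0.969, -0.0]
ft_force: [0.3, -0.5, 0.5]
opening: 0.087
```

Emit:
play_rows --rows '[[[0,0,8.5],[0,0,0],0],[[0,0,17],[0,0,0],0],[[0,0,25.5],[0,0,0],0],[[0,0,34],[0,0,0],0],[[0,0,42.5],[0,0,0],0]]'

```text
time_s: 28.1
eef_pos: [0.455, 0.0696, 0.3014]
orientation: [0.0, 0.58, 0.814, 0.0]
ft_force: [-0.2, 0.2, 0.1]
opening: 0.087
```

Emit:
play_rows --rows '[[[0,0,8.5],[0,0,0],0],[[0,0,17],[0,0,0],0],[[0,0,25.5],[0,0,0],0],[[0,0,34],[0,0,0],0],[[0,0,42.5],[0,0,0],0]]'

```text
time_s: 28.6
eef_pos: [0.455, 0.0696, 0.3014]
orientation: [0.0, 0.836, 0.548, 0.0]
ft_force: [-0.4, -0.3, 0.0]
opening: 0.0865
```

Emit:
play_rows --rows '[[[0,0,8.5],[0,0,0],0],[[0,0,17],[0,0,0],0],[[0,0,25.5],[0,0,0],0],[[0,0,34],[0,0,0],0],[[0,0,42.5],[0,0,0],0]]'

```text
time_s: 29.1
eef_pos: [0.455, 0.0696, 0.3014]
orientation: [0.0, 0.978, 0.208, 0.0]
ft_force: [0.2, -0.3, 0.3]
opening: 0.0868
```

Emit:
play_rows --rows '[[[0,0,8.5],[0,0,0],0],[[0,0,11],[0,0,0],0],[[0,0,11],[0,0,0],0],[[0,0,11],[0,0,0],0]]'

```text
time_s: 29.5
eef_pos: [0.4549, 0.0698, 0.3014]
orientation: [0.0, 0.993, 0.118, 0.0]
ft_force: [0.7, 0.1, -0.9]
opening: 0.0871
```

```bash
python3 - <<'E'
from h import *
s,R,p=tool(); print(s["time_s"],p.round(4),np.round(s["joint_positions"],3),R.round(3).tolist(),s["ft_force"])
d=grab("wrist","w4"); 
E
```

```text
29.5 [0.4549 0.0698 0.3014] [-0.045 -0.077 -0.19   1.766 -0.015  1.452 -1.568] [[0.972, 0.234, 0.0], [0.234, -0.972, -0.0], [0.0, 0.0, -1.0]] [ 0.70282377  0.11851868 -0.90778208]
```

View pics/w4.png

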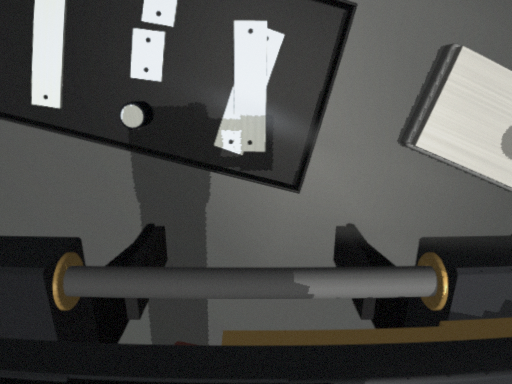

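Wrist view: the upper bar of the near heap is upright in the image, corners (234,21), (267,21), (266,152), holes (250,31) and (250,142). The lower bar is askew beneath it, and the single bar is at the left edge.

```bash
cat >> h.py <<'E'
def dots(d,box):
    x0,y0,x1,y1=box; g=cv2.cvtColor(d["image"],cv2.COLOR_RGB2GRAY)[y0:y1,x0:x1]
    b=cv2.morphologyEx(g,cv2.MORPH_BLACKHAT,np.ones((9,9)))
    n,l,st,ce=cv2.connectedComponentsWithStats((b>45).astype(np.uint8))
    return [(ce[i]+[x0,y0],st[i,2:]) for i in range(1,n) if 6<=st[i,4]<=60 and max(st[i,2:4])<9]
def bar(a,b):
    v=(a-b); m=(a+b)/2; return m,np.linalg.norm(v),np.degrees(np.arctan2(v[1],v[0]))
E
python3 - <<'E'
from h import *
d=grab("wrist")
for c,s in dots(d,(20,0,300,170)): print(c.round(1),s,onz(d,c,.010).round(4),onz(d,c,.016).round(4))
q=onz(d,[[250.5,31],[250,142]],.016); print(bar(q[0],q[1]))
E=onz(d,[[234,21],[267,21],[266,152]],.016); print(E, np.linalg.norm(E[0]-E[1]),np.linalg.norm(E[2]-E[1]),(E[0]+E[2])/2)
E
```

```text
[158.1  13.3] [ 5  6 26] [[0.5903 0.2178 0.01  ]] [[0.5895 0.2161 0.016 ]]
[250.   30.6] [ 5  6 25] [[0.5959 0.1038 0.01  ]] [[0.5951 0.1036 0.016 ]]
[148.   39.6] [ 5  6 25] [[0.5573 0.2246 0.01  ]] [[0.5569 0.2228 0.016 ]]
[267.4  38. ] [2 5 8] [[0.5925 0.0811 0.01  ]] [[0.5917 0.0812 0.016 ]]
[146.   69.3] [ 5  6 24] [[0.5216 0.2209 0.01  ]] [[0.5217 0.2191 0.016 ]]
[45.2 96.6] [ 5  5 19] [[0.4591 0.3474 0.01  ]] [[0.46  0.344 0.016]]
[230.9 141.2] [ 5  5 21] [[0.4571 0.0963 0.01  ]] [[0.4581 0.0962 0.016 ]]
[249.4 142.2] [ 5  5 19] [[0.4615 0.0723 0.01  ]] [[0.4624 0.0725 0.016 ]]
(array([0.52880787, 0.08737042, 0.016     ]), np.float64(0.13550212108009121), np.float64(13.319855490729017))
[[0.60124582 0.12495875 0.016     ]
 [0.6105675  0.08639867 0.016     ]
 [0.45499264 0.04829087 0.016     ]] 0.039670808459789264 0.16017409959510973 [0.52811923 0.08662481 0.016     ]
```

Emit:
play_rows --rows '[[[0,0,0],[0.03,0.0005,0.03],0],[[0,0,0],[0.06,0.0005,0.06],0],[[0,0,0],[0.09,0.0005,0.1],0],[[0,0,0],[0.1106,0.0005,0.14],0],[[0,0,0],[0.1106,0.0005,0.18],0]]'

```text
time_s: 30.1
eef_pos: [0.5644, 0.0961, 0.1194]
orientation: [-0.0, 0.993, 0.118, 0.0]
ft_force: [-0.4, -0.1, -0.9]
opening: 0.0872
```

Emit:
play_rows --rows '[[[0,0,0],[0,0,0.03],0],[[0,0,0],[0,0,0.055],0],[[0,0,0],[0,0,0.075],0],[[0,0,0],[0,0,0.09],0],[[0,0,0],[0,0,0.095],0]]'

```text
time_s: 30.6
eef_pos: [0.5617, 0.0953, 0.0248]
orientation: [0.0, 0.993, 0.118, -0.001]
ft_force: [0.3, -0.0, -0.1]
opening: 0.0873
```

```bash
python3 - <<'E'
from h import *
s,R,p=tool(); print(s["time_s"],p.round(4),np.round(s["joint_positions"],3),R.round(3).tolist(),s["ft_force"])
E
```

```text
30.6 [0.5617 0.0953 0.0248] [-0.084  0.369 -0.191  1.858  0.086  0.925 -1.65 ] [[0.972, 0.234, -0.002], [0.234, -0.972, -0.0], [-0.002, -0.0, -1.0]] [ 0.25634212 -0.02191725 -0.08694432]
```

Emit:
play_rows --rows '[[[0,0,0],[0,0,0.006],0],[[0,0,0],[0,0,0.011],0],[[0,0,0],[0,0,0.014],0.1],[[0,0,0],[0,0,0.014],0.3],[[0,0,0],[0,0,0.014],0.4]]' --newtons 40

```text
time_s: 31.1
eef_pos: [0.5628, 0.0955, 0.0127]
orientation: [0.0, 0.993, 0.117, 0.0]
ft_force: [0.1, 0.0, -0.3]
opening: 0.0706
```

Emit:
play_rows --rows '[[[0,0,0],[0,0,0],1],[[0,0,0],[0,0,0],1],[[0,0,0],[0,0,0],1],[[0,0,0],[0,0,0],1],[[0,0,0],[0,0,0],1]]'

```text
time_s: 31.6
eef_pos: [0.5626, 0.0955, 0.0124]
orientation: [0.0, 0.993, 0.117, 0.0]
ft_force: [-0.2, 0.2, 0.4]
opening: 0.0385
```

Emit:
play_rows --rows '[[[0,0,0],[0,0,-0.005],1],[[0,0,0],[0,0,-0.015],1],[[0,0,0],[0,0,-0.03],1],[[0,0,0],[0,0,-0.06],1],[[0,0,0],[0,0,-0.09],1]]'

```text
time_s: 32.1
eef_pos: [0.5624, 0.0955, 0.1043]
orientation: [-0.0, 0.993, 0.117, 0.0]
ft_force: [0.2, 0.3, 0.2]
opening: 0.039
```

```bash
python3 - <<'E'
from h import *
s,R,p=tool(); print(s["time_s"],p.round(4),np.round(s["joint_positions"],3),R.round(3).tolist(),s["ft_force"])
d=grab("wrist","w5"); e=grab("scene"); crop(e,200,140,420,260,3,"s5")
E
```

```text
32.1 [0.5624 0.0955 0.1043] [-0.076  0.276 -0.198  1.795  0.061  1.077 -1.631] [[0.972, 0.233, 0.0], [0.233, -0.972, 0.0], [0.0, -0.0, -1.0]] [0.15453923 0.26188263 0.18830139]
```

View pics/w5.png

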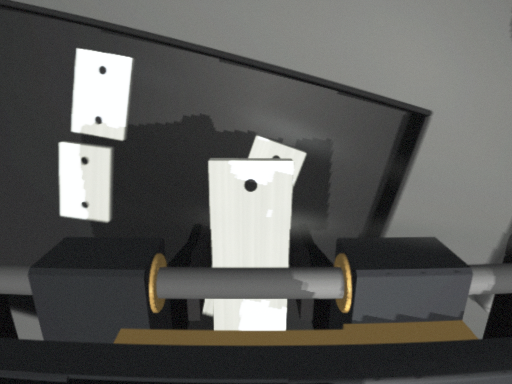

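Bar held straight between the pads (near hole at (250,185)). Next I carry it over the open end and turn it.

Emit:
play_rows --rows '[[[0,0,0],[-0.006,0.04,-0.02],1],[[0,0,0],[-0.012,0.08,-0.04],1],[[0,0,0],[-0.018,0.12,-0.05],1],[[0,0,0],[-0.024,0.16,-0.05],1],[[0,0,0],[-0.029,0.1975,-0.05],1]]'

```text
time_s: 32.7
eef_pos: [0.5804, -0.1054, 0.1535]
orientation: [0.0, 0.993, 0.117, 0.001]
ft_force: [0.7, 0.1, -0.4]
opening: 0.0384
```

Emit:
play_rows --rows '[[[0,0,-8],[0,0,0],1],[[0,0,-16],[0,0,0],1],[[0,0,-24],[0,0,0],1],[[0,0,-32],[0,0,0],1],[[0,0,-40],[0,0,0],1]]'

```text
time_s: 33.2
eef_pos: [0.5802, -0.1033, 0.1527]
orientation: [-0.0, 0.892, 0.453, -0.0]
ft_force: [0.0, 0.3, -1.6]
opening: 0.0391
```

Emit:
play_rows --rows '[[[0,0,-8],[0,0,0],1],[[0,0,-16],[0,0,0],1],[[0,0,-24],[0,0,0],1],[[0,0,-29.3],[0,0,0],1],[[0,0,-29.3],[0,0,0],1]]'

```text
time_s: 33.7
eef_pos: [0.5802, -0.1033, 0.1526]
orientation: [-0.0, 0.75, 0.662, 0.0]
ft_force: [-0.4, -0.2, -0.5]
opening: 0.0387
```

```bash
python3 - <<'E'
from h import *
s,R,p=tool(); print(s["time_s"],p.round(4),np.round(s["joint_positions"],3),R.round(3).tolist(),s["ft_force"])
d=grab("wrist"); q=[c for c,_ in dots(d,(200,130,300,230))]; print(q)
top=p[2]+.0036
for c in q: h=onz(d,c,top)[0]; print("hole in tool xy",(R.T@(h-p)).round(4))
t=grab("top"); crop(t,290,160,450,260,5,"t6"); 
E
```

```text
33.7 [ 0.5802 -0.1033  0.1526] [ 0.295  0.27  -0.23   1.697  0.066  1.182 -0.076] [[0.124, 0.992, 0.0], [0.992, -0.124, 0.0], [0.0, 0.0, -1.0]] [-0.38873308 -0.20123364 -0.51273752]
[]
```

View pics/t6.png

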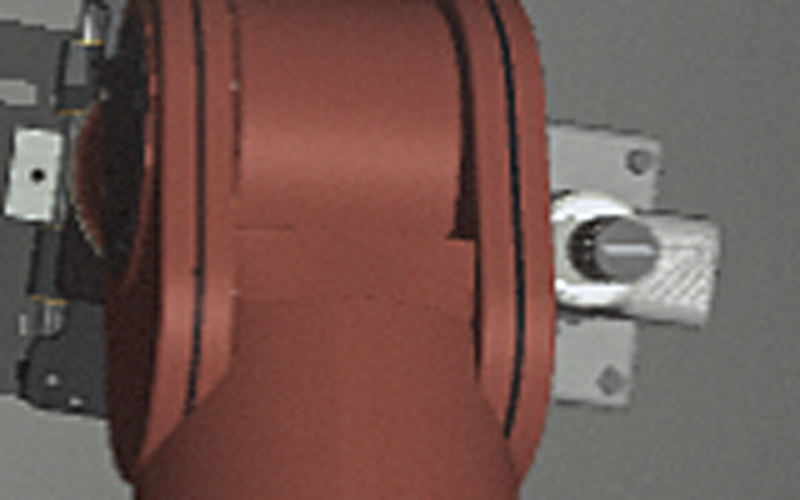

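```bash
python3 - <<'E'
from h import *
d=grab("wrist"); H=np.array(d["hand_eye"])
s,R,p=tool()
g=cv2.cvtColor(d["image"],cv2.COLOR_RGB2GRAY)[150:260,212:290]
b=cv2.morphologyEx(g,cv2.MORPH_BLACKHAT,np.ones((25,25))); n,l,st,ce=cv2.connectedComponentsWithStats((b>60).astype(np.uint8))
for i in range(1,n):
    if st[i,4]>40:
        c=ce[i]+[212,150]; h=onz(d,c,p[2]+.0036)[0]; print(c.round(1),st[i],"hole in tool xy",(R.T@(h-p)).round(4))
# table edges: front edge of table seen from wrist
c=px(d,[[0.6405,-.1479,.04],[.5109,-.1318,.04]]); print("pred table outer corners",c.round(1))
E
```

```text
[251.4 154.8] [  0   0  78  11 825] hole in tool xy [ 0.0474  0.0011 -0.0036]
[250.1 184.8] [ 32  29  13  13 139] hole in tool xy [ 0.0328  0.0005 -0.0036]
[288.7 247.1] [76 80  2 30 42] hole in tool xy [ 0.      0.02   -0.0036]
pred table outer corners [[325.2 224.9]
 [173.4 225.6]]
```

Emit:
play_rows --rows '[[[0,0,0],[0,0,0.025],1],[[0,0,0],[0,0,0.05],1],[[0,0,0],[0,0,0.075],1],[[0,0,0],[0,0,0.095],1],[[0,0,0],[0,0,0.102],1]]'

```text
time_s: 34.35
eef_pos: [0.5789, -0.1031, 0.0482]
orientation: [-0.001, 0.751, 0.661, -0.001]
ft_force: [-0.2, 0.3, -1.3]
opening: 0.0388
```

Emit:
play_rows --rows '[[[0,0,0],[-0.012,0,0],1],[[0,0,0],[-0.024,0,0],1],[[0,0,0],[-0.036,0,0],1],[[0,0,0],[-0.048,0,0],1],[[0,0,0],[-0.06,0,0],1]]'

```text
time_s: 34.85
eef_pos: [0.5729, -0.1646, 0.051]
orientation: [0.001, 0.751, 0.661, 0.0]
ft_force: [-0.5, 0.5, -0.6]
opening: 0.0388
```

```bash
python3 - <<'E'
from h import *
s,R,p=tool(); print(s["time_s"],p.round(4),np.round(s["joint_positions"],3),R.round(3).tolist(),s["ft_force"])
d=grab("scene"); crop(d,80,90,280,240,4,"s7")
E
```

```text
34.85 [ 0.5729 -0.1646  0.051 ] [ 0.367  0.38  -0.197  1.778  0.087  0.991  0.01 ] [[0.127, 0.992, 0.001], [0.992, -0.127, -0.001], [-0.0, 0.001, -1.0]] [-0.50103029  0.47288057 -0.57050394]
```

View pics/s7.png

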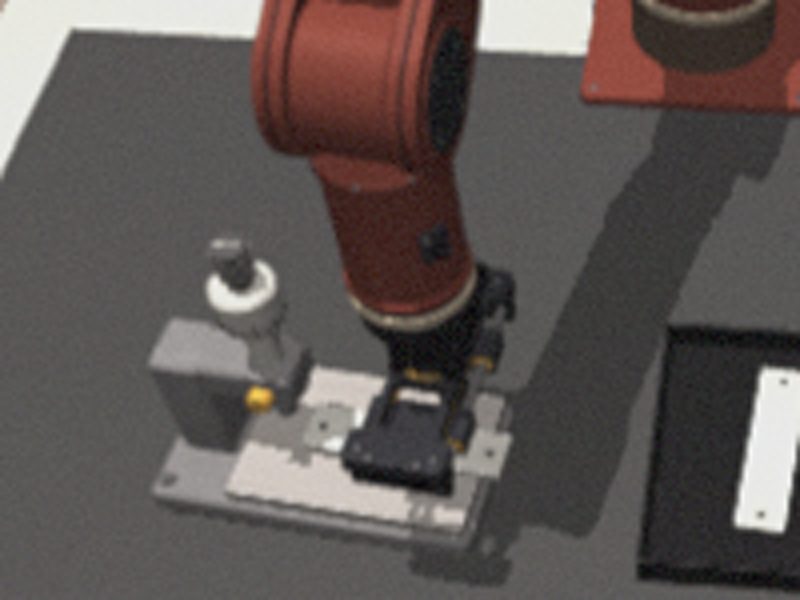

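Bar is level and in line with the table, with the arm clear of the knob. Insert the rest, lower, and release.

Emit:
play_rows --rows '[[[0,0,0],[-0.01,0,0],1],[[0,0,0],[-0.02,0,0],1],[[0,0,0],[-0.03,0,0],1],[[0,0,0],[-0.038,0,0],1],[[0,0,0],[-0.038,0,0],1]]'

```text
time_s: 35.4
eef_pos: [0.5677, -0.2023, 0.0503]
orientation: [0.0, 0.751, 0.661, -0.0]
ft_force: [0.0, -0.3, -0.8]
opening: 0.0391
```

Emit:
play_rows --rows '[[[0,0,0],[0,0,0.003],1],[[0,0,0],[0,0,0.006],1],[[0,0,0],[0,0,0.0078],1],[[0,0,0],[0,0,0.0078],1],[[0,0,0],[0,0,0.0078],1]]'

```text
time_s: 35.9
eef_pos: [0.5682, -0.2001, 0.0425]
orientation: [-0.0, 0.75, 0.661, 0.0]
ft_force: [0.5, 0.4, -0.2]
opening: 0.0386
```

```bash
python3 - <<'E'
from h import *
s,R,p=tool(); print(s["time_s"],p.round(4),R.round(3).tolist(),s["ft_force"],s["moment"])
E
```

```text
35.9 [ 0.5682 -0.2001  0.0425] [[0.125, 0.992, 0.0], [0.992, -0.125, 0.0], [0.0, 0.0, -1.0]] [ 0.49045296  0.37221423 -0.19749488] [ 0.0123757   0.15770105 -0.00057185]
```

Emit:
play_rows --rows '[[[0,0,0],[0,0,0],0.4],[[0,0,0],[0,0,0],0.2],[[0,0,0],[0,0,0],0],[[0,0,0],[0,0,-0.005],0],[[0,0,0],[0,0,-0.02],0]]'

```text
time_s: 36.4
eef_pos: [0.5671, -0.2003, 0.062]
orientation: [-0.001, 0.75, 0.661, -0.001]
ft_force: [0.7, 0.6, -0.4]
opening: 0.0712
```

Emit:
play_rows --rows '[[[0,0,0],[0,0,-0.03],0],[[0,0,0],[0,0,-0.07],0],[[0,0,0],[0.03,-0.015,-0.1],0],[[0,0,0],[0.06,-0.03,-0.13],0],[[0,0,0],[0.09,-0.05,-0.16],0]]'

```text
time_s: 36.9
eef_pos: [0.5296, -0.1039, 0.2252]
orientation: [0.001, 0.75, 0.661, 0.001]
ft_force: [0.8, 0.0, 0.1]
opening: 0.0866
```

Emit:
play_rows --rows '[[[0,0,8.5],[0.034,-0.02,-0.02],0],[[0,0,17],[0.068,-0.04,-0.04],0],[[0,0,25.5],[0.102,-0.06,-0.06],0],[[0,0,34],[0.136,-0.08,-0.08],0],[[0,0,42.5],[0.163,-0.096,-0.08],0]]'

```text
time_s: 37.4
eef_pos: [0.4548, 0.0715, 0.3068]
orientation: [0.001, 0.94, 0.342, 0.003]
ft_force: [1.1, 0.7, -0.2]
opening: 0.0868
```

Emit:
play_rows --rows '[[[0,0,8.5],[0,0,0],0],[[0,0,17],[0,0,0],0],[[0,0,25.5],[0,0,0],0],[[0,0,25.5],[0,0,0],0]]'

```text
time_s: 37.8
eef_pos: [0.4549, 0.0689, 0.3038]
orientation: [0.0, 0.992, 0.128, 0.001]
ft_force: [0.5, -0.1, -0.4]
opening: 0.0872
```

```bash
python3 - <<'E'
from h import *
s,R,p=tool(); print(s["time_s"],p.round(4),np.round(s["joint_positions"],3),R.round(3).tolist(),s["ft_force"])
d=grab("wrist","w8"); q=px(d,[[.596,.08,.01],[.457,.0963,.01],[.527,.088,.01]]); print(q.round(1))
for c,_ in dots(d,(20,0,300,170)): print(c.round(1),onz(d,c,.010).round(4))
t=grab("top","t8")
for c,_ in dots(t,(100,170,420,250)): print("top",c.round(1),onz(t,c,.010).round(4),onz(t,c,.046).round(4))
E
```

```text
37.8 [0.4549 0.0689 0.3038] [ 0.192 -0.073 -0.41   1.753 -0.029  1.454 -1.528] [[0.967, 0.253, 0.002], [0.253, -0.967, -0.0], [0.001, 0.001, -1.0]] [ 0.50058286 -0.08605167 -0.35010964]
[[270.1  36.2]
 [230.2 140.7]
 [249.7  89.6]]
[160.1  11.8] [[0.5903 0.2181 0.01  ]]
[149.4  38. ] [[0.5571 0.2249 0.01  ]]
[266.9  38.9] [[0.5919 0.0829 0.01  ]]
[146.9  67.7] [[0.5211 0.2211 0.01  ]]
[46. 93.] [[0.4586 0.3472 0.01  ]]
[229.9 141. ] [[0.4566 0.0966 0.01  ]]
top [178.  178.3] [[0.6257 0.2188 0.01  ]] [[0.6235 0.2126 0.046 ]]
top [321.  179.5] [[ 0.6286 -0.148   0.01  ]] [[ 0.6263 -0.1421  0.046 ]]
top [320.  186.5] [[ 0.6106 -0.1456  0.01  ]] [[ 0.6089 -0.1398  0.046 ]]
top [124.  189.5] [[0.5947 0.3556 0.01  ]] [[0.5935 0.3449 0.046 ]]
top [178.1 192.1] [[0.5902 0.2176 0.01  ]] [[0.5892 0.2115 0.046 ]]
top [231.  192.3] [[0.592  0.0822 0.01  ]] [[0.5909 0.0805 0.046 ]]
top [319.  193.5] [[ 0.5926 -0.1433  0.01  ]] [[ 0.5915 -0.1375  0.046 ]]
top [417.  191.7] [[ 0.6014 -0.3914  0.01  ]] [[ 0.6    -0.3774  0.046 ]]
top [327.2 194.7] [[ 0.59   -0.1641  0.01  ]] [[ 0.5889 -0.1577  0.046 ]]
top [377.2 197.2] [[ 0.5855 -0.2914  0.01  ]] [[ 0.5846 -0.2807  0.046 ]]
top [318.  201.5] [[ 0.5721 -0.1409  0.01  ]] [[ 0.5717 -0.1352  0.046 ]]
top [331.1 201.1] [[ 0.5736 -0.1744  0.01  ]] [[ 0.5731 -0.1676  0.046 ]]
top [391.5 206.2] [[ 0.5633 -0.3274  0.01  ]] [[ 0.5632 -0.3155  0.046 ]]
top [175.1 205.1] [[0.5568 0.2245 0.01  ]] [[0.5569 0.2181 0.046 ]]
top [316.  215.5] [[ 0.5362 -0.1362  0.01  ]] [[ 0.537  -0.1306  0.046 ]]
top [176.3 219. ] [[0.5214 0.2207 0.01  ]] [[0.5227 0.2145 0.046 ]]
top [315.  222.5] [[ 0.5184 -0.1338  0.01  ]] [[ 0.5197 -0.1283  0.046 ]]
top [327.5 228.6] [[ 0.5033 -0.1657  0.01  ]] [[ 0.5052 -0.1592  0.046 ]]
top [126.1 242.9] [[0.459  0.3463 0.01  ]] [[0.4623 0.3359 0.046 ]]
top [224.5 245. ] [[0.4572 0.0963 0.01  ]] [[0.4606 0.0942 0.046 ]]
```

Lower bar found: centre (0.524, 0.090), yaw −5.8°. The placed bar's outer hole is within 1 mm of the plan.

Emit:
play_rows --rows '[[[0,0,7],[0.03,0.003,0.03],0],[[0,0,14],[0.06,0.006,0.06],0],[[0,0,20.5],[0.09,0.009,0.1],0],[[0,0,20.5],[0.105,0.0095,0.14],0],[[0,0,20.5],[0.105,0.0095,0.18],0]]'

```text
time_s: 38.4
eef_pos: [0.5605, 0.0869, 0.1209]
orientation: [-0.0, 0.999, -0.048, 0.0]
ft_force: [-0.4, -0.3, -1.0]
opening: 0.0871
```

Emit:
play_rows --rows '[[[0,0,0],[0,0,0.03],0],[[0,0,0],[0,0,0.055],0],[[0,0,0],[0,0,0.08],0],[[0,0,0],[0,0,0.095],0],[[0,0,0],[0,0,0.1],0]]'

```text
time_s: 38.9
eef_pos: [0.5581, 0.0861, 0.0212]
orientation: [0.0, 0.999, -0.049, -0.001]
ft_force: [-0.4, -0.2, 0.6]
opening: 0.0869
```

Emit:
play_rows --rows '[[[0,0,0],[0,0,0],0]]'

```text
time_s: 39.0
eef_pos: [0.559, 0.0864, 0.0226]
orientation: [0.0, 0.999, -0.049, -0.0]
ft_force: [-0.4, -0.1, -0.2]
opening: 0.0872
```

```bash
python3 - <<'E'
from h import *
s,R,p=tool(); print(s["time_s"],p.round(4),np.round(s["joint_positions"],3),R.round(3).tolist(),s["ft_force"])
E
```

```text
39.0 [0.559  0.0864 0.0226] [ 0.11   0.387 -0.405  1.862  0.186  0.93  -2.049] [[0.995, -0.098, -0.0], [-0.098, -0.995, -0.0], [-0.0, 0.0, -1.0]] [-0.36270152 -0.14892877 -0.17450281]
```

Emit:
play_rows --rows '[[[0,0,0],[0,0,0.007],0],[[0,0,0],[0,0,0.013],0],[[0,0,0],[0,0,0.0162],0.1],[[0,0,0],[0,0,0.0162],0.3],[[0,0,0],[0,0,0.0162],0.4]]' --newtons 40

```text
time_s: 39.5
eef_pos: [0.559, 0.0864, 0.0064]
orientation: [0.0, 0.999, -0.05, 0.0]
ft_force: [0.6, 0.0, 0.5]
opening: 0.0706
```

Emit:
play_rows --rows '[[[0,0,0],[0,0,0],1],[[0,0,0],[0,0,0],1],[[0,0,0],[0,0,0],1],[[0,0,0],[0,0,0],1],[[0,0,0],[0,0,0],1]]'

```text
time_s: 40.0
eef_pos: [0.559, 0.0864, 0.0065]
orientation: [0.0, 0.999, -0.05, 0.0]
ft_force: [-0.8, 0.2, 1.0]
opening: 0.0389
```

Emit:
play_rows --rows '[[[0,0,0],[0,0,-0.005],1],[[0,0,0],[0,0,-0.02],1],[[0,0,0],[0,0,-0.05],1],[[0,0,0],[0,0,-0.09],1],[[0,0,0],[0,0,-0.14],1]]'

```text
time_s: 40.5
eef_pos: [0.5577, 0.0863, 0.1476]
orientation: [0.0, 0.999, -0.05, -0.001]
ft_force: [1.6, 0.2, -2.1]
opening: 0.0387
```

Emit:
play_rows --rows '[[[0,0,0],[0,0,0],1],[[0,0,0],[0,0,0],1]]'

```text
time_s: 40.7
eef_pos: [0.5599, 0.0866, 0.1486]
orientation: [-0.0, 0.999, -0.05, 0.002]
ft_force: [0.1, -0.2, -2.0]
opening: 0.0391
```

```bash
cat >> h.py <<'E'
def held(dz=.0036):
    s,R,p=tool(); d=grab("wrist")
    g=cv2.cvtColor(d["image"],cv2.COLOR_RGB2GRAY)[150:260,212:290]
    b=cv2.morphologyEx(g,cv2.MORPH_BLACKHAT,np.ones((25,25))); n,l,st,ce=cv2.connectedComponentsWithStats((b>60).astype(np.uint8))
    for i in range(1,n):
        if 60<st[i,4]<300:
            c=ce[i]+[212,150]; h=onz(d,c,p[2]+dz)[0]; print(c.round(1),st[i],"hole in tool xy",(R.T@(h-p)).round(4))
E
python3 - <<'E'
from h import *
s,R,p=tool(); print(s["time_s"],p.round(4),np.round(s["joint_positions"],3),R.round(3).tolist(),s["ft_force"],s["opening"])
held()
E
```

```text
40.7 [0.5599 0.0866 0.1486] [ 0.141  0.246 -0.43   1.751  0.111  1.165 -1.992] [[0.995, -0.1, 0.004], [-0.1, -0.995, 0.0], [0.004, -0.001, -1.0]] [ 0.06328513 -0.17247085 -2.01137819] 0.039089222957196496
[249.9 185.3] [ 32  29  13  14 141] hole in tool xy [ 0.0325 -0.0005 -0.0035]
```

Emit:
play_rows --rows '[[[0,0,0],[0.008,0.04,0],1],[[0,0,0],[0.016,0.08,0],1],[[0,0,0],[0.024,0.12,0],1],[[0,0,0],[0.032,0.16,0],1],[[0,0,0],[0.04,0.187,0],1]]'

```text
time_s: 41.25
eef_pos: [0.5787, -0.1072, 0.1447]
orientation: [0.0, 0.999, -0.051, -0.002]
ft_force: [0.3, -0.4, -1.8]
opening: 0.0387
```

Emit:
play_rows --rows '[[[0,0,-8],[0,0,0],1],[[0,0,-16],[0,0,0],1],[[0,0,-24],[0,0,0],1],[[0,0,-32],[0,0,0],1],[[0,0,-40],[0,0,0],1]]'

```text
time_s: 41.75
eef_pos: [0.579, -0.1035, 0.1446]
orientation: [-0.001, 0.955, 0.298, -0.001]
ft_force: [-0.8, 0.1, -1.6]
opening: 0.0388
```

Emit:
play_rows --rows '[[[0,0,-8],[0,0,0],1],[[0,0,-16],[0,0,0],1],[[0,0,-24],[0,0,0],1],[[0,0,-32],[0,0,0],1],[[0,0,-40],[0,0,0],1]]'

```text
time_s: 42.25
eef_pos: [0.5789, -0.1035, 0.1446]
orientation: [-0.001, 0.795, 0.606, -0.001]
ft_force: [-0.2, 1.0, -0.7]
opening: 0.039
```

Emit:
play_rows --rows '[[[0,0,-8.4],[0,0,0],1],[[0,0,-8.4],[0,0,0],1],[[0,0,-8.4],[0,0,0],1]]'

```text
time_s: 42.55
eef_pos: [0.5794, -0.1036, 0.1453]
orientation: [-0.001, 0.752, 0.659, -0.001]
ft_force: [-0.0, -0.3, -1.1]
opening: 0.0388
```

```bash
python3 - <<'E'
from h import *
s,R,p=tool(); print(s["time_s"],p.round(4),np.round(s["joint_positions"],3),R.round(3).tolist(),s["ft_force"],s["opening"])
held()
d=grab("wrist")
E
```

```text
42.55 [ 0.5794 -0.1036  0.1453] [ 0.542  0.311 -0.528  1.693  0.167  1.185 -0.161] [[0.132, 0.991, -0.002], [0.991, -0.132, 0.001], [0.0, -0.002, -1.0]] [-0.0304776  -0.33791043 -1.14864685] 0.038815550661468357
[249.4 185. ] [ 31  29  14  13 141] hole in tool xy [ 0.0328  0.0002 -0.0036]
```

Emit:
play_rows --rows '[[[0,0,-0.3],[0,0,0.025],1],[[0,0,-0.3],[0,0,0.05],1],[[0,0,-0.3],[0,0,0.075],1],[[0,0,-0.3],[0,0,0.09],1],[[0,0,-0.3],[0,0,0.092],1]]'

```text
time_s: 43.15
eef_pos: [0.5788, -0.1034, 0.0524]
orientation: [-0.001, 0.749, 0.662, -0.001]
ft_force: [-0.3, 0.1, -0.7]
opening: 0.039
```

Emit:
play_rows --rows '[[[0,0,0],[0,0,0],1],[[0,0,0],[0,0,0],1],[[0,0,0],[0,0,0],1]]'

```text
time_s: 43.45
eef_pos: [0.581, -0.1038, 0.0556]
orientation: [0.001, 0.749, 0.662, 0.001]
ft_force: [-0.4, -0.7, 0.2]
opening: 0.0386
```

```bash
python3 - <<'E'
from h import *
s,R,p=tool(); print(s["time_s"],p.round(4),np.round(s["joint_positions"],3),R.round(4).tolist(),s["ft_force"],s["opening"])
T=np.array([.5681,-.2002,.0525]); print("to go tool",(R.T@(T-p)).round(4))
E
```

```text
43.45 [ 0.581  -0.1038  0.0556] [ 0.52   0.404 -0.509  1.776  0.228  1.018 -0.198] [[0.1224, 0.9925, 0.0019], [0.9925, -0.1224, -0.0005], [-0.0003, 0.0019, -1.0]] [-0.35305317 -0.6682939   0.16616888] 0.03858927495751286
to go tool [-0.0973 -0.001   0.0031]
```

Emit:
play_rows --rows '[[[0,0,0.1],[-0.02,-0.001,0],1],[[0,0,0.1],[-0.04,-0.001,0],1],[[0,0,0.1],[-0.06,-0.001,0],1],[[0,0,0.1],[-0.08,-0.001,0],1],[[0,0,0.1],[-0.097,-0.001,0],1]]'

```text
time_s: 43.95
eef_pos: [0.5675, -0.2013, 0.0552]
orientation: [0.001, 0.75, 0.662, 0.0]
ft_force: [0.6, 0.8, -1.0]
opening: 0.0388
```

Emit:
play_rows --rows '[[[0,0,0],[0,0,0],1],[[0,0,0],[0,0,0],1],[[0,0,0],[0,0,0],1],[[0,0,0],[0,0,0],1]]'

```text
time_s: 44.35
eef_pos: [0.5676, -0.1985, 0.0545]
orientation: [-0.0, 0.749, 0.662, 0.0]
ft_force: [0.1, 0.7, -0.8]
opening: 0.039
```

```bash
python3 - <<'E'
from h import *
s,R,p=tool(); print(s["time_s"],p.round(4),np.round(s["joint_positions"],3),R.round(4).tolist(),s["ft_force"],s["opening"])
T=np.array([.5681,-.2002,.0489]); print("to go tool",(R.T@(T-p)).round(4))
held()
E
```

```text
44.35 [ 0.5676 -0.1985  0.0545] [ 0.646  0.421 -0.472  1.749  0.219  1.024 -0.027] [[0.1222, 0.9925, 0.0002], [0.9925, -0.1222, 0.0004], [0.0004, 0.0002, -1.0]] [ 0.10853965  0.73984513 -0.8217019 ] 0.038974616628917984
to go tool [-0.0016  0.0007  0.0056]
[249.4 185. ] [ 31  29  14  13 141] hole in tool xy [ 0.0328  0.0002 -0.0036]
```

Lower and release, then go to the single bar for a look.

Emit:
play_rows --rows '[[[0,0,0],[-0.0016,0.0007,0.002],1],[[0,0,0],[-0.0016,0.0007,0.004],1],[[0,0,0],[-0.0016,0.0007,0.0056],1],[[0,0,0],[-0.0016,0.0007,0.0056],1],[[0,0,0],[-0.0016,0.0007,0.0056],1]]'

```text
time_s: 44.9
eef_pos: [0.5678, -0.2015, 0.0487]
orientation: [-0.0, 0.75, 0.662, -0.0]
ft_force: [-0.5, -0.0, -0.4]
opening: 0.039
```

```bash
python3 - <<'E'
from h import *
s,R,p=tool(); print(s["time_s"],p.round(4),R.round(4).tolist(),s["ft_force"],s["opening"])
E
```

```text
44.9 [ 0.5678 -0.2015  0.0487] [[0.1238, 0.9923, -0.0001], [0.9923, -0.1238, 0.0], [-0.0, -0.0001, -1.0]] [-0.47104457 -0.02064391 -0.41135194] 0.03896020618851232
```

Emit:
play_rows --rows '[[[0,0,0],[0,0,0],0.4],[[0,0,0],[0,0,0],0.2],[[0,0,0],[0,0,0],0],[[0,0,0],[0,0,-0.005],0],[[0,0,0],[0,0,-0.02],0]]'

```text
time_s: 45.4
eef_pos: [0.5668, -0.2012, 0.0682]
orientation: [-0.001, 0.75, 0.662, -0.001]
ft_force: [0.1, 0.6, -0.2]
opening: 0.0713
```

Emit:
play_rows --rows '[[[0,0,0],[0,0,-0.03],0],[[0,0,0],[0,0,-0.07],0],[[0,0,0],[0.03,-0.01,-0.1],0],[[0,0,0],[0.06,-0.02,-0.13],0],[[0,0,0],[0.1,-0.033,-0.15],0]]'

```text
time_s: 45.9
eef_pos: [0.548, -0.0983, 0.2224]
orientation: [0.002, 0.75, 0.661, 0.001]
ft_force: [1.1, 0.3, -0.2]
opening: 0.0871
```

Emit:
play_rows --rows '[[[0,0,0],[0.04,-0.013,-0.015],0],[[0,0,0],[0.08,-0.026,-0.03],0],[[0,0,0],[0.12,-0.04,-0.045],0],[[0,0,0],[0.16,-0.053,-0.06],0],[[0,0,0],[0.2,-0.066,-0.08],0]]'

```text
time_s: 46.4
eef_pos: [0.5056, 0.1102, 0.3004]
orientation: [0.001, 0.749, 0.662, 0.0]
ft_force: [0.5, 0.3, -0.1]
opening: 0.087
```

Emit:
play_rows --rows '[[[0,0,8.5],[0.045,-0.015,0],0],[[0,0,17],[0.09,-0.03,0],0],[[0,0,25.5],[0.135,-0.045,0],0],[[0,0,34],[0.18,-0.06,0],0],[[0,0,42.5],[0.229,-0.076,0],0]]'

```text
time_s: 46.9
eef_pos: [0.4652, 0.3174, 0.3004]
orientation: [0.0, 0.921, 0.39, 0.001]
ft_force: [0.8, -0.9, 0.1]
opening: 0.0871
```

Emit:
play_rows --rows '[[[0,0,8.5],[0,0,0],0],[[0,0,17],[0,0,0],0],[[0,0,25.5],[0,0,0],0],[[0,0,34],[0,0,0],0],[[0,0,36.5],[0,0,0],0]]'

```text
time_s: 47.4
eef_pos: [0.4656, 0.316, 0.3002]
orientation: [0.0, 0.997, 0.082, 0.001]
ft_force: [0.6, 0.1, -0.5]
opening: 0.0868
```

Emit:
play_rows --rows '[[[0,0,0],[0,0,0],0],[[0,0,0],[0,0,0],0]]'

```text
time_s: 47.6
eef_pos: [0.4657, 0.316, 0.2997]
orientation: [-0.0, 0.996, 0.086, 0.0]
ft_force: [-0.2, -0.2, -0.6]
opening: 0.0872
```

```bash
python3 - <<'E'
from h import *
s,R,p=tool(); print(s["time_s"],p.round(4),np.round(s["joint_positions"],3),R.round(3).tolist(),s["ft_force"])
d=grab("wrist","w9")
D=[(c,onz(d,c,.010)[0]) for c,_ in dots(d,(200,0,340,200))]
for c,w in D: print(c.round(1),w.round(4))
t=grab("top","t9")
for c,_ in dots(t,(100,170,262,262))+dots(t,(322,190,345,215)): print("top",c.round(1),onz(t,c,.010).round(4),onz(t,c,.052).round(4))
E
```

```text
47.6 [0.4657 0.316  0.2997] [-0.02   0.196 -0.757  1.529  0.135  1.47  -2.18 ] [[0.985, 0.171, 0.001], [0.171, -0.985, 0.0], [0.001, 0.0, -1.0]] [-0.22516483 -0.21876755 -0.64577038]
[3.107e+02 3.000e-01] [0.6559 0.2749 0.01  ]
[235.1  39.8] [0.5949 0.357  0.01  ]
[333.1  89.9] [0.5574 0.2247 0.01  ]
[329.8 118.2] [0.5218 0.2209 0.01  ]
[225.3 148.6] [0.4592 0.3479 0.01  ]
[276.4 185.9] [0.4205 0.2716 0.01  ]
top [257.5 170. ] [[0.6504 0.0151 0.01  ]] [[0.6469 0.0158 0.052 ]]
top [178.  178.3] [[0.6257 0.2188 0.01  ]] [[0.6231 0.2115 0.052 ]]
top [124.  189.5] [[0.5947 0.3556 0.01  ]] [[0.5933 0.3431 0.052 ]]
top [178.1 192.1] [[0.5902 0.2176 0.01  ]] [[0.589  0.2105 0.052 ]]
top [175.1 205.1] [[0.5568 0.2245 0.01  ]] [[0.5569 0.2171 0.052 ]]
top [176.3 219. ] [[0.5214 0.2207 0.01  ]] [[0.5229 0.2134 0.052 ]]
top [176.2 236.2] [[0.4776 0.2197 0.01  ]] [[0.4807 0.2125 0.052 ]]
top [332.  201.5] [[ 0.5727 -0.1766  0.01  ]] [[ 0.5722 -0.1686  0.052 ]]
```

Single bar: centre (0.527, 0.352), yaw 3.8°, hole spacing 136 mm, so it lies on the floor alone.

Emit:
play_rows --rows '[[[0,0,6],[0.03,-0.007,0.03],0],[[0,0,6],[0.06,-0.014,0.06],0],[[0,0,6],[0.09,-0.02,0.1],0],[[0,0,6],[0.1015,-0.0217,0.14],0],[[0,0,6],[0.1015,-0.0217,0.18],0]]'

```text
time_s: 48.2
eef_pos: [0.5636, 0.3544, 0.1166]
orientation: [-0.0, 0.999, 0.032, -0.0]
ft_force: [-0.6, -1.4, -0.5]
opening: 0.0871
```

Emit:
play_rows --rows '[[[0,0,0],[0,0,0.03],0],[[0,0,0],[0,0,0.055],0],[[0,0,0],[0,0,0.08],0],[[0,0,0],[0,0,0.095],0],[[0,0,0],[0,0,0.1],0]]'

```text
time_s: 48.7
eef_pos: [0.5615, 0.3537, 0.0171]
orientation: [0.001, 0.999, 0.033, -0.001]
ft_force: [0.3, -0.4, -0.2]
opening: 0.0869
```

Emit:
play_rows --rows '[[[0,0,0],[0,0,0],0],[[0,0,0],[0,0,0],0]]'

```text
time_s: 48.9
eef_pos: [0.5629, 0.3549, 0.0201]
orientation: [-0.0, 0.999, 0.032, 0.001]
ft_force: [-0.3, 0.2, 0.2]
opening: 0.0872
```

```bash
python3 - <<'E'
from h import *
s,R,p=tool(); print(s["time_s"],p.round(4),np.round(s["joint_positions"],3),R.round(3).tolist(),s["ft_force"])
T=np.array([.562,.3548,.0065]); print("to go tool",(R.T@(T-p)).round(4))
E
```

```text
48.9 [0.5629 0.3549 0.0201] [-0.162  0.618 -0.637  1.598  0.406  1.06  -2.418] [[0.998, 0.065, 0.001], [0.065, -0.998, 0.001], [0.001, -0.001, -1.0]] [-0.27251152  0.17111993  0.2268594 ]
to go tool [-0.0009  0.0001  0.0136]
```

Emit:
play_rows --rows '[[[0,0,0],[-0.0008,0,0.006],0],[[0,0,0],[-0.0008,0,0.01],0],[[0,0,0],[-0.0008,0,0.0133],0.1],[[0,0,0],[-0.0008,0,0.0133],0.3],[[0,0,0],[-0.0008,0,0.0133],0.4]]' --newtons 40

```text
time_s: 49.4
eef_pos: [0.5614, 0.3543, 0.0054]
orientation: [0.0, 0.999, 0.032, -0.0]
ft_force: [-0.7, 0.9, -0.7]
opening: 0.0711
```

Emit:
play_rows --rows '[[[0,0,0],[0,0,0],1],[[0,0,0],[0,0,0],1],[[0,0,0],[0,0,0],1],[[0,0,0],[0,0,0],1],[[0,0,0],[0,0,0],1]]'

```text
time_s: 49.9
eef_pos: [0.5615, 0.3543, 0.0055]
orientation: [0.0, 0.999, 0.032, 0.0]
ft_force: [0.4, -0.2, -0.4]
opening: 0.0391
```

Emit:
play_rows --rows '[[[0,0,0],[0,0,-0.005],1],[[0,0,0],[0,0,-0.02],1],[[0,0,0],[0,0,-0.05],1],[[0,0,0],[0,0,-0.09],1],[[0,0,0],[0,0,-0.14],1]]'

```text
time_s: 50.4
eef_pos: [0.5605, 0.3538, 0.1466]
orientation: [0.001, 0.999, 0.033, -0.001]
ft_force: [1.1, -0.4, -0.8]
opening: 0.0393
```

Emit:
play_rows --rows '[[[0,0,0],[0,0,0],1],[[0,0,0],[0,0,0],1],[[0,0,0],[0,0,0],1]]'

```text
time_s: 50.7
eef_pos: [0.561, 0.3538, 0.1449]
orientation: [0.001, 0.999, 0.032, -0.0]
ft_force: [1.0, 0.1, -2.1]
opening: 0.0389
```

```bash
python3 - <<'E'
from h import *
s,R,p=tool(); print(s["time_s"],p.round(4),np.round(s["joint_positions"],3),R.round(3).tolist(),s["ft_force"],s["opening"])
held(); T=np.array([.5802,-.1033,.15]); print("to go tool",(R.T@(T-p)).round(4))
E
```

```text
50.7 [0.561  0.3538 0.1449] [-0.13   0.498 -0.686  1.495  0.323  1.265 -2.36 ] [[0.998, 0.065, -0.001], [0.065, -0.998, -0.001], [-0.001, 0.001, -1.0]] [ 0.99274693  0.07466854 -2.11291106] 0.03894430112415637
[249.8 184.8] [ 32  29  13  13 139] hole in tool xy [ 0.0328 -0.0004 -0.0036]
to go tool [-0.0105  0.4574 -0.0047]
```

Emit:
play_rows --rows '[[[0,0,0],[-0.001,0.045,-0.002],1],[[0,0,0],[-0.002,0.09,-0.005],1],[[0,0,0],[-0.003,0.135,-0.005],1],[[0,0,0],[-0.004,0.18,-0.005],1],[[0,0,0],[-0.005,0.225,-0.005],1]]'

```text
time_s: 51.25
eef_pos: [0.5701, 0.1274, 0.1492]
orientation: [0.0, 0.999, 0.032, -0.001]
ft_force: [0.5, 0.3, -2.7]
opening: 0.0391
```

Emit:
play_rows --rows '[[[0,0,0],[-0.001,0.047,0],1],[[0,0,0],[-0.002,0.094,0],1],[[0,0,0],[-0.003,0.14,0],1],[[0,0,0],[-0.004,0.187,0],1],[[0,0,0],[-0.005,0.232,0],1]]'

```text
time_s: 51.75
eef_pos: [0.58, -0.1046, 0.1493]
orientation: [-0.0, 0.999, 0.032, -0.001]
ft_force: [0.7, 0.4, -0.5]
opening: 0.0389
```

Emit:
play_rows --rows '[[[0,0,-8],[0,0,0],1],[[0,0,-16],[0,0,0],1],[[0,0,-24],[0,0,0],1],[[0,0,-32],[0,0,0],1],[[0,0,-40],[0,0,0],1]]'

```text
time_s: 52.25
eef_pos: [0.5802, -0.1023, 0.1491]
orientation: [-0.001, 0.927, 0.375, -0.001]
ft_force: [0.2, -1.2, -1.4]
opening: 0.0392
```

Emit:
play_rows --rows '[[[0,0,-8],[0,0,0],1],[[0,0,-16],[0,0,0],1],[[0,0,-24],[0,0,0],1],[[0,0,-32],[0,0,0],1],[[0,0,-39],[0,0,0],1]]'

```text
time_s: 52.75
eef_pos: [0.5802, -0.1023, 0.1491]
orientation: [-0.001, 0.749, 0.663, -0.001]
ft_force: [0.6, -0.3, -1.2]
opening: 0.0392
```

Emit:
play_rows --rows '[[[0,0,0],[0,0,0.025],1],[[0,0,0],[0,0,0.05],1],[[0,0,0],[0,0,0.07],1],[[0,0,0],[0,0,0.08],1],[[0,0,0],[0,0,0.08],1]]'

```text
time_s: 53.25
eef_pos: [0.5796, -0.1021, 0.0685]
orientation: [-0.002, 0.751, 0.661, -0.001]
ft_force: [-0.8, 0.0, -0.8]
opening: 0.0394
```

Emit:
play_rows --rows '[[[0,0,0],[0,0,0],1],[[0,0,0],[0,0,0],1],[[0,0,0],[0,0,0],1]]'

```text
time_s: 53.55
eef_pos: [0.5817, -0.1025, 0.0715]
orientation: [0.001, 0.751, 0.661, 0.0]
ft_force: [0.0, 0.6, -1.0]
opening: 0.0396
```

```bash
python3 - <<'E'
from h import *
s,R,p=tool(); print(s["time_s"],p.round(4),np.round(s["joint_positions"],3),R.round(4).tolist(),s["ft_force"],s["opening"],np.degrees(np.arctan2(R[1,0],R[0,0])))
held(); T=np.array([.5680,-.2006,.0575]); print("to go tool",(R.T@(T-p)).round(4))
E
```

```text
53.55 [ 0.5817 -0.1025  0.0715] [ 0.697  0.44  -0.739  1.754  0.333  1.076 -0.282] [[0.1268, 0.9919, 0.0014], [0.9919, -0.1268, -0.0006], [-0.0004, 0.0015, -1.0]] [ 0.03031431  0.55891704 -0.96461649] 0.03960387981889712 82.7126995025325
[249.3 184.7] [ 31  28  14  14 142] hole in tool xy [ 0.0329  0.0001 -0.0036]
to go tool [-0.0991 -0.0011  0.014 ]
```

Emit:
play_rows --rows '[[[0,0,0],[0,-0.001,0.007],1],[[0,0,0],[0,-0.001,0.013],1],[[0,0,0],[0,-0.001,0.013],1],[[0,0,0],[0,-0.001,0.013],1],[[0,0,0],[0,-0.001,0.013],1]]'

```text
time_s: 54.1
eef_pos: [0.5802, -0.1022, 0.0576]
orientation: [0.0, 0.751, 0.661, -0.0]
ft_force: [-0.3, -0.2, -1.2]
opening: 0.0392
```

Emit:
play_rows --rows '[[[0,0,0],[-0.02,0,0],1],[[0,0,0],[-0.04,0,0],1],[[0,0,0],[-0.06,0,0],1],[[0,0,0],[-0.08,0,0],1],[[0,0,0],[-0.098,0,0],1]]'

```text
time_s: 54.6
eef_pos: [0.5676, -0.2006, 0.0578]
orientation: [0.0, 0.751, 0.661, -0.0]
ft_force: [0.5, -0.8, -1.2]
opening: 0.0387
```

Emit:
play_rows --rows '[[[0,0,0],[0,0,0],1],[[0,0,0],[0,0,0],1],[[0,0,0],[0,0,0],1],[[0,0,0],[0,0,0],1],[[0,0,0],[0,0,0],1]]'

```text
time_s: 55.1
eef_pos: [0.5679, -0.1986, 0.0577]
orientation: [0.0, 0.75, 0.661, 0.0]
ft_force: [0.0, 0.4, -0.8]
opening: 0.0388
```

```bash
python3 - <<'E'
from h import *
s,R,p=tool(); print(s["time_s"],p.round(4),np.round(s["joint_positions"],3),R.round(4).tolist(),s["ft_force"],s["opening"],np.degrees(np.arctan2(R[1,0],R[0,0])))
held(); T=np.array([.5680,-.2006,.0538]); print("to go tool",(R.T@(T-p)).round(4))
E
```

```text
55.1 [ 0.5679 -0.1986  0.0577] [ 0.823  0.47  -0.702  1.737  0.342  1.06  -0.121] [[0.1255, 0.9921, 0.0001], [0.9921, -0.1255, -0.0], [-0.0, 0.0001, -1.0]] [ 0.04806766  0.3929377  -0.81666602] 0.038809929921597895 82.79081974274553
[249.2 184.6] [ 31  28  14  14 145] hole in tool xy [ 0.033   0.0001 -0.0036]
to go tool [-0.002   0.0004  0.0039]
```

Emit:
play_rows --rows '[[[0,0,0],[-0.001,0.0004,0.0015],1],[[0,0,0],[-0.001,0.0004,0.003],1],[[0,0,0],[-0.001,0.0004,0.0038],1],[[0,0,0],[-0.001,0.0004,0.0038],1],[[0,0,0],[-0.001,0.0004,0.0038],1]]'

```text
time_s: 55.65
eef_pos: [0.5679, -0.2006, 0.0537]
orientation: [0.0, 0.751, 0.661, -0.0]
ft_force: [0.0, -0.1, -0.2]
opening: 0.0391
```

```bash
python3 - <<'E'
from h import *
s,R,p=tool(); print(s["time_s"],p.round(4),R.round(4).tolist(),s["ft_force"],s["opening"])
E
```

```text
55.65 [ 0.5679 -0.2006  0.0537] [[0.1269, 0.9919, -0.0001], [0.9919, -0.1269, -0.0002], [-0.0002, -0.0001, -1.0]] [ 0.02631481 -0.1410047  -0.24643467] 0.03909787589323445
```

Bar 3 is down. I open slightly, lower the fingers over the whole pack and squeeze to make the edges flush.

Emit:
play_rows --rows '[[[0,0,0],[0,0,0],0.4],[[0,0,0],[0,0,0],0.35],[[0,0,0],[0,0,0.003],0.35],[[0,0,0],[0,0,0.007],0.35],[[0,0,0],[0,0,0.0105],0.35]]' --newtons 20

```text
time_s: 56.15
eef_pos: [0.5678, -0.2005, 0.0428]
orientation: [-0.0, 0.751, 0.661, -0.0]
ft_force: [0.5, 0.3, 0.2]
opening: 0.0562
```

Emit:
play_rows --rows '[[[0,0,0],[0,0,0],1],[[0,0,0],[0,0,0],1],[[0,0,0],[0,0,0],1],[[0,0,0],[0,0,0],1]]' --newtons 20

```text
time_s: 56.55
eef_pos: [0.568, -0.2005, 0.0433]
orientation: [0.0, 0.751, 0.661, -0.0]
ft_force: [1.2, -0.5, -0.3]
opening: 0.0399
```

Emit:
play_rows --rows '[[[0,0,0],[0,0,0],1],[[0,0,0],[0,0,0],0.4],[[0,0,0],[0,0,0],0.35],[[0,0,0],[0,0,0],0.35],[[0,0,0],[0,0,-0.005],0.35]]'

```text
time_s: 57.05
eef_pos: [0.5674, -0.2004, 0.0478]
orientation: [-0.0, 0.751, 0.661, -0.0]
ft_force: [1.0, -0.2, -0.6]
opening: 0.0555
```

Emit:
play_rows --rows '[[[0,0,0],[0,0,-0.02],0.2],[[0,0,0],[0,0,-0.045],0.2],[[0,0,0],[0.02,0,-0.06],0.5],[[0,0,0],[0.05,0,-0.06],1],[[0,0,0],[0.075,0,-0.06],1]]'

```text
time_s: 57.55
eef_pos: [0.578, -0.1236, 0.1093]
orientation: [0.001, 0.75, 0.661, 0.001]
ft_force: [0.4, 0.4, 0.1]
opening: 0.0527
```

Emit:
play_rows --rows '[[[0,0,0],[0,0,0],1],[[0,0,0],[0,0,0],1],[[0,0,0],[0,0,0],1],[[0,0,0],[0,0,0],1],[[0,0,0],[0,0,0],1]]'

```text
time_s: 58.05
eef_pos: [0.5773, -0.1269, 0.1081]
orientation: [0.0, 0.751, 0.66, -0.0]
ft_force: [0.1, -0.8, 0.3]
opening: 0.0135
```

```bash
python3 - <<'E'
from h import *
s,R,p=tool(); print(s["time_s"],p.round(4),R.round(4).tolist(),s["ft_force"],s["opening"])
u=np.array([.1264,.992,0]);sp=np.array([.5562,-.2918,0]); v=np.array([.992,-.1264,0]); print("stand x",(p-sp)@u*1e3-30,"y",(p-sp)@v*1e3)
d=grab("wrist","w10"); d2=px(d,[sp+u*.135+[0,0,.058]]); print(d2)
E
```

```text
58.05 [ 0.5773 -0.1269  0.1081] [[0.128, 0.9918, -0.0002], [0.9918, -0.128, -0.0003], [-0.0003, -0.0002, -1.0]] [ 0.05998911 -0.80129515  0.28051269] 0.013478507585523445
stand x 136.249456806883 y 0.0785596796595775
[[249.08121817 253.4251739 ]]
```

Emit:
play_rows --rows '[[[0,0,0],[0,0,0.02],1],[[0,0,0],[0,0,0.04],1],[[0,0,0],[0,0,0.055],1],[[0,0,0],[0,0,0.0645],1],[[0,0,0],[0,0,0.0645],1]]'

```text
time_s: 58.6
eef_pos: [0.5766, -0.1261, 0.0425]
orientation: [-0.001, 0.751, 0.661, -0.001]
ft_force: [0.3, 0.1, 0.0]
opening: 0.0001
```

Emit:
play_rows --rows '[[[0,0,0],[-0.005,0,0],1],[[0,0,0],[-0.01,0,0],1],[[0,0,0],[-0.014,0,0],1],[[0,0,0],[-0.016,0,0],1],[[0,0,0],[-0.017,0,0],1]]'

```text
time_s: 59.1
eef_pos: [0.5753, -0.1436, 0.044]
orientation: [0.0, 0.751, 0.661, -0.0]
ft_force: [-0.4, 0.4, 0.1]
opening: 0.0002
```

Emit:
play_rows --rows '[[[0,0,0],[-0.0005,0,0],1],[[0,0,0],[-0.001,0,0],1],[[0,0,0],[-0.0015,0,0],1],[[0,0,0],[-0.002,0,0],1]]'

```text
time_s: 59.5
eef_pos: [0.575, -0.1449, 0.0437]
orientation: [0.0, 0.751, 0.661, -0.0]
ft_force: [-0.5, 0.4, 0.7]
opening: 0.0008
```

Emit:
play_rows --rows '[[[0,0,0],[-0.0005,0,0],1],[[0,0,0],[-0.001,0,0],1],[[0,0,0],[-0.0015,0,0],1],[[0,0,0],[-0.002,0,0],1]]'

```text
time_s: 59.9
eef_pos: [0.5748, -0.1467, 0.0437]
orientation: [-0.0, 0.751, 0.661, 0.0]
ft_force: [-0.2, 1.7, -0.3]
opening: 0.0006
```

```bash
python3 - <<'E'
from h import *
s,R,p=tool(); print(s["time_s"],p.round(4),R.round(4).tolist(),s["ft_force"],s["opening"])
u=np.array([.1264,.992,0]);sp=np.array([.5562,-.2918,0]); v=np.array([.992,-.1264,0]); print("stand x",(p-sp)@u*1e3-30,"y",(p-sp)@v*1e3)
d=grab("scene"); crop(d,110,150,230,225,6.5,"s11")
E
```

```text
59.9 [ 0.5748 -0.1467  0.0437] [[0.1266, 0.992, 0.0], [0.992, -0.1266, 0.0001], [0.0001, -0.0, -1.0]] [-0.15388627  1.70355836 -0.25504709] 0.0005777158585202444
stand x 116.2737660068899 y 0.11511207366460968
```

View pics/s11.png

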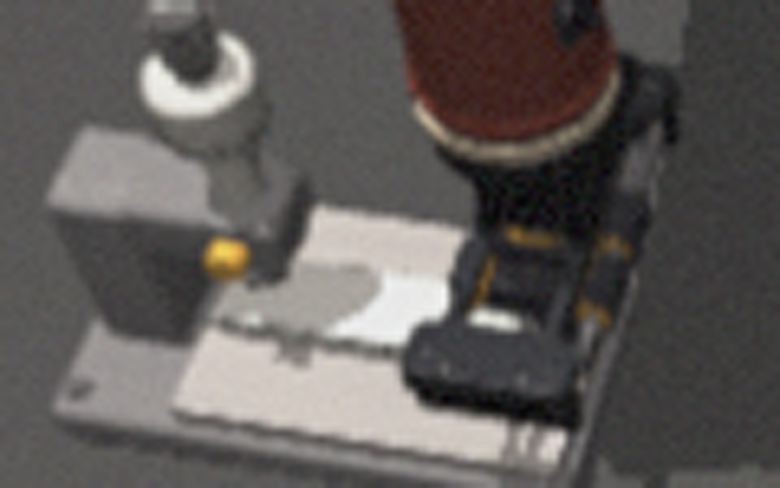

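Emit:
play_rows --rows '[[[0,0,0],[-0.0005,0,0],1],[[0,0,0],[-0.001,0,0],1],[[0,0,0],[-0.0015,0,0],1],[[0,0,0],[-0.002,0,0],1],[[0,0,0],[-0.0025,0,0],1]]'

```text
time_s: 60.45
eef_pos: [0.5744, -0.1495, 0.0438]
orientation: [0.0, 0.751, 0.661, -0.0]
ft_force: [-0.5, 2.2, -0.6]
opening: 0.0004
```

Emit:
play_rows --rows '[[[0,0,0],[-0.0005,0,0],1],[[0,0,0],[-0.0008,0,0],1],[[0,0,0],[-0.0008,0,0],1],[[0,0,0],[-0.0008,0,0],1]]'

```text
time_s: 60.85
eef_pos: [0.5743, -0.1503, 0.0437]
orientation: [0.0, 0.751, 0.661, -0.0]
ft_force: [-0.1, 1.1, -0.2]
opening: 0.0006
```

```bash
python3 - <<'E'
from h import *
s,R,p=tool(); print(s["time_s"],p.round(4),s["ft_force"],s["moment"])
u=np.array([.1264,.992,0]);sp=np.array([.5562,-.2918,0]); v=np.array([.992,-.1264,0]); print("stand x",(p-sp)@u*1e3-30,"y",(p-sp)@v*1e3)
E
```

```text
60.85 [ 0.5743 -0.1503  0.0437] [-0.12987987  1.08677012 -0.23755934] [ 0.21229136  0.02971076 -0.02484091]
stand x 112.62574239701252 y 0.0898867177281451
```

Emit:
play_rows --rows '[[[0,0,0],[0.008,0,0],1],[[0,0,0],[0.015,0,0],1],[[0,0,0],[0.015,0,-0.03],0.8],[[0,0,0],[0.015,0,-0.06],0.5],[[0,0,0],[0.01,0,-0.08],0.35]]'

```text
time_s: 61.35
eef_pos: [0.5765, -0.1387, 0.1259]
orientation: [0.001, 0.75, 0.662, 0.001]
ft_force: [-0.8, -0.6, 0.1]
opening: 0.017
```

Emit:
play_rows --rows '[[[0,0,0],[-0.02,0,0],0.35],[[0,0,0],[-0.04,0,0],0.35],[[0,0,0],[-0.06,0,0],0.35],[[0,0,0],[-0.063,0,0],0.35],[[0,0,0],[-0.063,0,0],0.35]]'

```text
time_s: 61.85
eef_pos: [0.5676, -0.2025, 0.1237]
orientation: [-0.0, 0.751, 0.66, -0.0]
ft_force: [0.6, 0.9, -0.8]
opening: 0.0531
```

```bash
python3 - <<'E'
from h import *
s,R,p=tool(); print(s["time_s"],p.round(4),s["ft_force"],s["opening"])
u=np.array([.1264,.992,0]);sp=np.array([.5562,-.2918,0]); v=np.array([.992,-.1264,0]); print("stand x",(p-sp)@u*1e3-30,"y",(p-sp)@v*1e3)
E
```

```text
61.85 [ 0.5676 -0.2025  0.1237] [ 0.55709558  0.93448887 -0.80462988] 0.053129791972462495
stand x 60.07742967567677 y 0.04549089195492184
```

Emit:
play_rows --rows '[[[0,0,0],[0,0,0.025],0.3],[[0,0,0],[0,0,0.05],0.3],[[0,0,0],[0,0,0.07],0.3],[[0,0,0],[0,0,0.08],0.3],[[0,0,0],[0,0,0.08],0.3]]'

```text
time_s: 62.35
eef_pos: [0.5671, -0.2011, 0.0427]
orientation: [-0.001, 0.75, 0.661, -0.0]
ft_force: [-0.2, 1.0, -0.6]
opening: 0.061
```

Emit:
play_rows --rows '[[[0,0,0],[0,0,0],1],[[0,0,0],[0,0,0],1],[[0,0,0],[0,0,0],1],[[0,0,0],[0,0,0],1],[[0,0,0],[0,0,0],1]]' --newtons 20

```text
time_s: 62.85
eef_pos: [0.568, -0.203, 0.0446]
orientation: [0.001, 0.751, 0.661, 0.0]
ft_force: [-0.4, 1.1, 6.5]
opening: 0.04
```

Emit:
play_rows --rows '[[[0,0,0],[0,0,0],0.4],[[0,0,0],[0,0,0],0.3],[[0,0,0],[0,0,0],0.3],[[0,0,0],[0,0,-0.01],0.2],[[0,0,0],[0,0,-0.03],0.1]]'

```text
time_s: 63.35
eef_pos: [0.5666, -0.2025, 0.0732]
orientation: [-0.001, 0.751, 0.661, -0.001]
ft_force: [-0.3, 0.0, 0.6]
opening: 0.0693
```

Emit:
play_rows --rows '[[[0,0,0],[0,0,-0.04],0],[[0,0,0],[0,0,-0.08],0],[[0,0,0],[0.03,0,-0.12],0],[[0,0,0],[0.06,0,-0.16],0],[[0,0,0],[0.09,0,-0.2],0]]'

```text
time_s: 63.85
eef_pos: [0.5788, -0.1123, 0.2763]
orientation: [0.0, 0.751, 0.661, 0.0]
ft_force: [1.1, -0.3, -0.0]
opening: 0.0868
```

Emit:
play_rows --rows '[[[0,0,0],[0.04,0,0],0],[[0,0,0],[0.08,0,0],0],[[0,0,0],[0.12,0,0],0],[[0,0,0],[0.12,0,0],0],[[0,0,0],[0.12,0,0],0]]'

```text
time_s: 64.35
eef_pos: [0.5941, 0.0068, 0.2743]
orientation: [0.0, 0.75, 0.662, 0.0]
ft_force: [0.3, -0.7, -0.5]
opening: 0.087
```

```bash
python3 - <<'E'
from h import *
s,R,p=tool(); print(s["time_s"],p.round(4),s["ft_force"],s["opening"],np.round(s["joint_positions"],3))
d=grab("top"); e=grab("scene")
a=cv2.resize(d["image"][165:245,300:440],None,fx=5.5,fy=5.5,interpolation=2); b=cv2.resize(e["image"][145:225,105:245],None,fx=5.5,fy=5.5,interpolation=2)
im=np.vstack([a,b]); im=cv2.resize(im,None,fx=.68,fy=.68,interpolation=3); print(im.shape); cv2.imwrite("pics/v12.png",im[:,:,::-1])
E
```

```text
64.35 [0.5941 0.0068 0.2743] [ 0.27561995 -0.67276647 -0.4583243 ] 0.08700410239512295 [ 0.599  0.302 -0.852  1.494  0.228  1.449 -0.383]
(598, 524, 3)
```

View pics/v12.png

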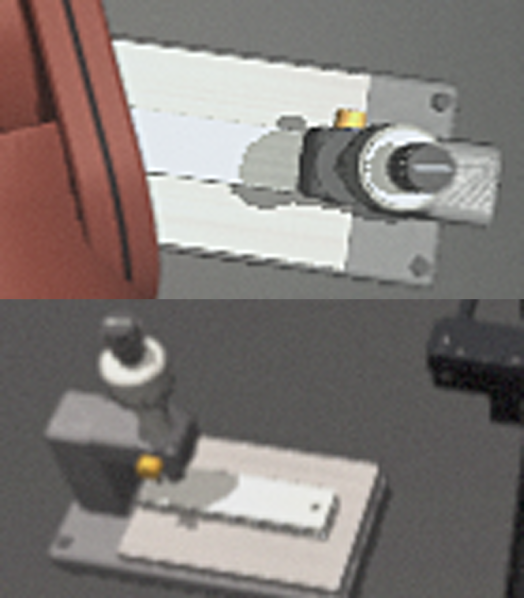

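Pack lies straight along the table under the spindle foot: scene view at about (240,500) to (335,525) with a single clean end face, and top view parallel to the table edges. Now back over the knob, winding the wrist for the closing stroke.

Emit:
play_rows --rows '[[[0,0,0],[-0.02,0,-0.03],0],[[0,0,0],[-0.05,0,-0.036],0],[[0,0,0],[-0.085,0,-0.036],0],[[0,0,0],[-0.12,0,-0.036],0],[[0,0,0],[-0.15,0,-0.036],0]]'

```text
time_s: 64.95
eef_pos: [0.5743, -0.1473, 0.3099]
orientation: [0.0, 0.752, 0.659, -0.0]
ft_force: [-0.2, -0.3, -0.7]
opening: 0.0872
```

Emit:
play_rows --rows '[[[0,0,-8.5],[-0.03,0,0],0],[[0,0,-17],[-0.065,0,0],0],[[0,0,-25.5],[-0.1,0,0],0],[[0,0,-34],[-0.13,0,0],0],[[0,0,-42.5],[-0.151,0,0],0]]'

```text
time_s: 65.45
eef_pos: [0.5542, -0.2977, 0.3095]
orientation: [-0.0, 0.46, 0.888, -0.001]
ft_force: [-0.5, -0.2, -0.4]
opening: 0.0867
```

Emit:
play_rows --rows '[[[0,0,-8.5],[0,0,0],0],[[0,0,-17],[0,0,0],0],[[0,0,-25.5],[0,0,0],0],[[0,0,-34],[0,0,0],0],[[0,0,-42.5],[0,0,0],0]]'

```text
time_s: 65.95
eef_pos: [0.5551, -0.2949, 0.3097]
orientation: [-0.0, 0.105, 0.994, -0.0]
ft_force: [0.1, -0.6, -0.1]
opening: 0.0874
```

```bash
python3 - <<'E'
from h import *
s,R,p=tool(); print(s["time_s"],p.round(4),s["ft_force"],R.round(3).tolist(),np.round(s["joint_positions"],3))
E
```

```text
65.95 [ 0.5551 -0.2949  0.3097] [ 0.08728454 -0.56253694 -0.05905429] [[-0.978, 0.21, -0.001], [0.21, 0.978, -0.0], [0.0, -0.001, -1.0]] [ 1.109  0.405 -0.957  1.342  0.329  1.559  1.547]
```

Emit:
play_rows --rows '[[[0,0,-8.5],[0,0.003,0],0],[[0,0,-17],[0,0.003,0],0],[[0,0,-25.5],[0,0.003,0],0],[[0,0,-34],[0,0.003,0],0],[[0,0,-38],[0,0.003,0.02],0]]'

```text
time_s: 66.45
eef_pos: [0.5569, -0.292, 0.2917]
orientation: [0.001, -0.224, 0.975, -0.001]
ft_force: [-0.3, 0.9, -0.4]
opening: 0.0872
```

Emit:
play_rows --rows '[[[0,0,0],[0,0,0.02],0.2],[[0,0,0],[0,0,0.04],0.3],[[0,0,0],[0,0,0.06],0.4],[[0,0,0],[0,0,0.068],0.5],[[0,0,0],[0,0,0.068],0.5]]' --newtons 8

```text
time_s: 66.95
eef_pos: [0.5556, -0.2913, 0.2208]
orientation: [-0.001, -0.222, 0.975, 0.0]
ft_force: [-1.6, 0.7, 0.4]
opening: 0.0545
```

```bash
python3 - <<'E'
from h import *
s,R,p=tool(); print(s["time_s"],p.round(4),s["ft_force"],R.round(3).tolist(),np.round(s["joint_positions"],3))
T=np.array([.5562,-.2918,.2215]); print((R.T@(T-p)).round(4))
E
```

```text
66.95 [ 0.5556 -0.2913  0.2208] [-1.61059379  0.66387272  0.42527484] [[-0.902, -0.432, -0.002], [-0.432, 0.902, 0.0], [0.002, 0.001, -1.0]] [ 1.183  0.489 -1.063  1.484  0.428  1.421  2.124]
[-0.0003 -0.0008 -0.0007]
```

Good. Grip lightly and close: stroke 1.

Emit:
play_rows --rows '[[[0,0,0],[0,0,0],1],[[0,0,0],[0,0,0],1],[[0,0,0],[0,0,0],1],[[0,0,0],[0,0,0],1],[[0,0,0],[0,0,0],1]]' --newtons 8

```text
time_s: 67.45
eef_pos: [0.5572, -0.2904, 0.2224]
orientation: [0.0, -0.222, 0.975, -0.001]
ft_force: [0.7, -1.6, 3.9]
opening: 0.0255
```

Emit:
play_rows --rows '[[[0,0,8.5],[0,0,0.00024],1],[[0,0,17],[0,0,0.00047],1],[[0,0,25.5],[0,0,0.00071],1],[[0,0,34],[0,0,0.00094],1],[[0,0,42.5],[0,0,0.00118],1]]'

```text
time_s: 67.95
eef_pos: [0.5571, -0.2909, 0.2213]
orientation: [0.001, 0.149, 0.989, -0.001]
ft_force: [1.3, -2.3, 2.4]
opening: 0.0256
```

Emit:
play_rows --rows '[[[0,0,8.5],[0,0,0.00024],1],[[0,0,17],[0,0,0.00047],1],[[0,0,25.5],[0,0,0.00071],1],[[0,0,34],[0,0,0.00094],1],[[0,0,42.5],[0,0,0.00118],1]]'

```text
time_s: 68.45
eef_pos: [0.5568, -0.2913, 0.2201]
orientation: [0.001, 0.498, 0.867, -0.001]
ft_force: [-0.1, -3.0, 2.7]
opening: 0.0254
```

Emit:
play_rows --rows '[[[0,0,8.5],[0,0,0.00024],1],[[0,0,17],[0,0,0.00047],1],[[0,0,25.5],[0,0,0.00071],1],[[0,0,34],[0,0,0.00094],1],[[0,0,42.5],[0,0,0.00118],1]]'

```text
time_s: 68.95
eef_pos: [0.5565, -0.2914, 0.2189]
orientation: [0.001, 0.778, 0.628, -0.001]
ft_force: [-1.3, -3.5, 3.7]
opening: 0.026
```

Emit:
play_rows --rows '[[[0,0,8.5],[0,0,0.00024],1],[[0,0,17],[0,0,0.00047],1],[[0,0,25.5],[0,0,0.00071],1],[[0,0,34],[0,0,0.00094],1],[[0,0,42.5],[0,0,0.00118],1]]'

```text
time_s: 69.45
eef_pos: [0.5563, -0.2913, 0.2177]
orientation: [0.001, 0.953, 0.303, -0.0]
ft_force: [-2.8, -2.4, 4.1]
opening: 0.026
```

```bash
python3 - <<'E'
from h import *
s,R,p=tool(); print(s["time_s"],p.round(4),s["ft_force"],s["moment"],R.round(3).tolist(),np.round(s["joint_positions"],3))
E
```

```text
69.45 [ 0.5563 -0.2913  0.2177] [-2.78572399 -2.43273846  4.09823803] [-0.76289835  0.74387109 -0.03843879] [[0.816, 0.578, -0.0], [0.578, -0.816, -0.002], [-0.001, 0.001, -1.0]] [ 0.834  0.341 -0.54   1.506  0.179  1.344 -0.676]
```

Emit:
play_rows --rows '[[[0,0,8.5],[0,0,0.00024],1],[[0,0,17],[0,0,0.00047],1],[[0,0,25.5],[0,0,0.00071],1],[[0,0,34],[0,0,0.00094],1],[[0,0,42.5],[0,0,0.00118],1]]'

```text
time_s: 69.95
eef_pos: [0.5562, -0.2909, 0.2165]
orientation: [0.001, 0.998, -0.063, -0.0]
ft_force: [-3.4, -1.7, 4.3]
opening: 0.0258
```

Emit:
play_rows --rows '[[[0,0,8.5],[0,0,0.00024],1],[[0,0,17],[0,0,0.00047],1],[[0,0,25.5],[0,0,0.00071],1],[[0,0,34],[0,0,0.00094],1],[[0,0,42.5],[0,0,0.00118],1]]'

```text
time_s: 70.45
eef_pos: [0.5563, -0.2905, 0.2153]
orientation: [0.001, 0.908, -0.42, -0.0]
ft_force: [-3.1, -1.8, 3.9]
opening: 0.0256
```

```bash
python3 - <<'E'
from h import *
s,R,p=tool(); print(s["time_s"],p.round(4),s["ft_force"],s["moment"],R.round(3).tolist(),np.round(s["joint_positions"],3))
E
```

```text
70.45 [ 0.5563 -0.2905  0.2153] [-3.11490127 -1.82474289  3.87235045] [-0.16486178  0.90041533 -0.01824141] [[0.647, -0.762, -0.001], [-0.762, -0.647, -0.001], [0.0, 0.001, -1.0]] [ 0.671  0.313 -0.328  1.518  0.104  1.327 -2.105]
```

Emit:
play_rows --rows '[[[0,0,0],[0,0,0],0.6],[[0,0,0],[0,0,0],0.5],[[0,0,0],[0,0,0],0.5],[[0,0,-8.5],[0,0,0],0.5],[[0,0,-17],[0,0,0],0.5]]'

```text
time_s: 70.95
eef_pos: [0.5569, -0.2898, 0.2145]
orientation: [-0.0, 0.962, -0.274, -0.0]
ft_force: [0.1, 0.8, 0.6]
opening: 0.0431
```

Emit:
play_rows --rows '[[[0,0,-8.5],[0,0,0],0.5],[[0,0,-17],[0,0,0],0.5],[[0,0,-25.5],[0,0,0],0.5],[[0,0,-34],[0,0,0],0.5],[[0,0,-42.5],[0,0,0],0.5]]'

```text
time_s: 71.45
eef_pos: [0.5568, -0.2899, 0.2145]
orientation: [-0.0, 0.996, 0.093, 0.0]
ft_force: [-1.1, 0.4, 0.0]
opening: 0.0435
```

Emit:
play_rows --rows '[[[0,0,-8.5],[0,0,0],0.5],[[0,0,-17],[0,0,0],0.5],[[0,0,-25.5],[0,0,0],0.5],[[0,0,-34],[0,0,0],0.5],[[0,0,-42.5],[0,0,0],0.5]]'

```text
time_s: 71.95
eef_pos: [0.5568, -0.2899, 0.2145]
orientation: [-0.0, 0.894, 0.448, 0.0]
ft_force: [0.1, 0.3, -0.3]
opening: 0.0432
```

Emit:
play_rows --rows '[[[0,0,-8.5],[0,0,0],0.5],[[0,0,-17],[0,0,0],0.5],[[0,0,-25.5],[0,0,0],0.5],[[0,0,-34],[0,0,0],0.5],[[0,0,-42.5],[0,0,0],0.5]]'

```text
time_s: 72.45
eef_pos: [0.5568, -0.29, 0.2146]
orientation: [-0.0, 0.671, 0.742, 0.0]
ft_force: [0.7, 0.2, -0.6]
opening: 0.0436
```

Emit:
play_rows --rows '[[[0,0,-8.5],[0,0,0],0.5],[[0,0,-17],[0,0,0],0.5],[[0,0,-25.5],[0,0,0],0.5],[[0,0,-34],[0,0,0],0.5],[[0,0,-42.5],[0,0,0],0.5]]'

```text
time_s: 72.95
eef_pos: [0.5568, -0.29, 0.2146]
orientation: [0.0, 0.357, 0.934, 0.0]
ft_force: [-0.3, -1.1, 0.4]
opening: 0.0437
```

Emit:
play_rows --rows '[[[0,0,-8.5],[0,0,0],0.5],[[0,0,-17],[0,0,0],0.5],[[0,0,-25.5],[0,0,0],0.5],[[0,0,-34],[0,0,0],0.5],[[0,0,-42.5],[0,0,0],0.5]]'

```text
time_s: 73.45
eef_pos: [0.5568, -0.29, 0.2147]
orientation: [0.0, -0.006, 1.0, 0.0]
ft_force: [0.7, 0.1, -0.9]
opening: 0.0435
```

Emit:
play_rows --rows '[[[0,0,-8.5],[0,0,0],0.5],[[0,0,-17],[0,0,0],0.5],[[0,0,-17],[0,0,0],0.5],[[0,0,-17],[0,0,0],0.5]]'

```text
time_s: 73.85
eef_pos: [0.5567, -0.2901, 0.2146]
orientation: [0.0, -0.148, 0.989, 0.0]
ft_force: [-0.8, 0.6, 0.6]
opening: 0.0434
```

```bash
python3 - <<'E'
from h import *
s,R,p=tool(); print(s["time_s"],p.round(4),s["ft_force"],s["moment"],R.round(3).tolist(),np.round(s["joint_positions"],3))
T=np.array([.5562,-.2918,.2150]); print((R.T@(T-p)).round(4))
E
```

```text
73.85 [ 0.5567 -0.2901  0.2146] [-0.77376456  0.64486108  0.59546329] [0.02566656 0.03296318 0.01660184] [[-0.956, -0.293, 0.0], [-0.293, 0.956, 0.0], [-0.0, 0.0, -1.0]] [ 1.16   0.476 -1.023  1.494  0.408  1.4    1.986]
[ 0.001  -0.0014 -0.0004]
```

Emit:
play_rows --rows '[[[0,0,0],[0.001,-0.0014,0],0.5],[[0,0,0],[0.001,-0.0014,0],1],[[0,0,0],[0.001,-0.0014,0],1],[[0,0,0],[0.001,-0.0014,0],1],[[0,0,0],[0.001,-0.0014,0],1]]' --newtons 7

```text
time_s: 74.35
eef_pos: [0.5562, -0.2917, 0.2147]
orientation: [-0.0, -0.15, 0.989, -0.0]
ft_force: [-0.2, -0.3, -0.2]
opening: 0.0255
```

Emit:
play_rows --rows '[[[0,0,8.5],[0,0,0.00024],1],[[0,0,17],[0,0,0.00047],1],[[0,0,25.5],[0,0,0.00071],1],[[0,0,34],[0,0,0.00094],1],[[0,0,42.5],[0,0,0.00118],1]]'

```text
time_s: 74.85
eef_pos: [0.5562, -0.2917, 0.2136]
orientation: [0.0, 0.222, 0.975, -0.0]
ft_force: [0.3, -0.4, -0.2]
opening: 0.0256
```

Emit:
play_rows --rows '[[[0,0,8.5],[0,0,0],1],[[0,0,17],[0,0,0],1],[[0,0,25.5],[0,0,0],1],[[0,0,34],[0,0,0],1],[[0,0,42.5],[0,0,0],1]]'

```text
time_s: 75.35
eef_pos: [0.5558, -0.2916, 0.2125]
orientation: [-0.001, 0.56, 0.828, -0.0]
ft_force: [1.2, -1.0, -6.4]
opening: 0.0259
```

```bash
python3 - <<'E'
from h import *
s,R,p=tool(); print(s["time_s"],p.round(4),s["ft_force"],s["moment"],np.round(s["joint_positions"],3))
E
```

```text
75.35 [ 0.5558 -0.2916  0.2125] [ 1.20445378 -1.04126504 -6.44698907] [-0.13850765 -0.18335573 -0.03812022] [ 0.984  0.387 -0.745  1.504  0.265  1.355  0.601]
```

Force clearly shows the knob still sinking (it pulled the tool 1.1 mm down). I follow with a small lag in small steps to detect the stop.

Emit:
play_rows --rows '[[[0,0,4],[0,0,0.0006],1],[[0,0,8.5],[0,0,0.0012],1],[[0,0,13],[0,0,0.0012],1],[[0,0,17],[0,0,0.0012],1]]'

```text
time_s: 75.75
eef_pos: [0.556, -0.2917, 0.2119]
orientation: [-0.0, 0.675, 0.737, -0.0]
ft_force: [0.8, 0.4, -2.5]
opening: 0.0257
```

Emit:
play_rows --rows '[[[0,0,4],[0,0,0.0001],1],[[0,0,8.5],[0,0,0.0002],1],[[0,0,13],[0,0,0.0003],1],[[0,0,17],[0,0,0.00045],1]]'

```text
time_s: 76.15
eef_pos: [0.556, -0.2917, 0.2115]
orientation: [-0.0, 0.777, 0.63, -0.0]
ft_force: [0.4, -0.8, -2.0]
opening: 0.0257
```

Emit:
play_rows --rows '[[[0,0,4],[0,0,0.0001],1],[[0,0,8.5],[0,0,0.0002],1],[[0,0,13],[0,0,0.0003],1],[[0,0,17],[0,0,0.0004],1]]'

```text
time_s: 76.55
eef_pos: [0.5559, -0.2917, 0.211]
orientation: [-0.0, 0.862, 0.508, -0.0]
ft_force: [0.3, 0.3, -3.6]
opening: 0.0256
```

Emit:
play_rows --rows '[[[0,0,4],[0,0,0],1],[[0,0,8.5],[0,0,0],1],[[0,0,13],[0,0,0],1],[[0,0,17],[0,0,0],1]]'

```text
time_s: 76.95
eef_pos: [0.5558, -0.2916, 0.2106]
orientation: [-0.0, 0.927, 0.375, -0.0]
ft_force: [0.2, -1.2, -5.2]
opening: 0.0256
```

```bash
python3 - <<'E'
from h import *
s,R,p=tool(); print(s["time_s"],p.round(4),s["ft_force"],s["moment"],np.round(s["joint_positions"],3))
E
```

```text
76.95 [ 0.5558 -0.2916  0.2106] [ 0.22568168 -1.15152045 -5.22452922] [-0.24488504 -0.0220444   0.00169056] [ 0.846  0.348 -0.553  1.514  0.185  1.334 -0.527]
```

Emit:
play_rows --rows '[[[0,0,4],[0,0,0.0003],1],[[0,0,8.5],[0,0,0.0006],1],[[0,0,13],[0,0,0.0008],1],[[0,0,17],[0,0,0.0008],1]]'

```text
time_s: 77.35
eef_pos: [0.5559, -0.2916, 0.2101]
orientation: [-0.0, 0.972, 0.234, -0.0]
ft_force: [0.1, -0.6, -2.6]
opening: 0.0257
```

Emit:
play_rows --rows '[[[0,0,4],[0,0,0],1],[[0,0,8.5],[0,0,0],1],[[0,0,13],[0,0,0],1],[[0,0,17],[0,0,0],1]]'

```text
time_s: 77.75
eef_pos: [0.5557, -0.2916, 0.2097]
orientation: [-0.0, 0.996, 0.087, -0.001]
ft_force: [0.5, 0.6, -4.5]
opening: 0.0257
```

Emit:
play_rows --rows '[[[0,0,4],[0,0,0],1],[[0,0,8.5],[0,0,0],1],[[0,0,13],[0,0,0],1],[[0,0,17],[0,0,0],1]]'

```text
time_s: 78.15
eef_pos: [0.5557, -0.2915, 0.2097]
orientation: [-0.0, 0.998, -0.061, -0.001]
ft_force: [-0.3, -0.1, -5.6]
opening: 0.0258
```

```bash
python3 - <<'E'
from h import *
s,R,p=tool(); print(s["time_s"],p.round(4),s["ft_force"],s["moment"],np.round(s["joint_positions"],3))
E
```

```text
78.15 [ 0.5557 -0.2915  0.2097] [-0.32289153 -0.14371463 -5.62388381] [-0.16668781  0.11036843  0.02855278] [ 0.746  0.328 -0.422  1.52   0.137  1.324 -1.382]
```

Height stopped changing (0.2097) and the moment rose to 0.03: contact. I relieve most of the upward drag and turn on to slip the ratchet.

Emit:
play_rows --rows '[[[0,0,4],[0,0,0.0003],1],[[0,0,8.5],[0,0,0.0006],1],[[0,0,13],[0,0,0.0006],1],[[0,0,17],[0,0,0.0006],1]]'

```text
time_s: 78.55
eef_pos: [0.5559, -0.2916, 0.2096]
orientation: [0.0, 0.978, -0.208, -0.0]
ft_force: [-0.2, -0.4, -1.5]
opening: 0.0257
```

Emit:
play_rows --rows '[[[0,0,6],[0,0,0],1],[[0,0,12],[0,0,0],1],[[0,0,18],[0,0,0],1],[[0,0,24],[0,0,0],1]]'

```text
time_s: 78.95
eef_pos: [0.5559, -0.2915, 0.2096]
orientation: [0.0, 0.913, -0.407, -0.0]
ft_force: [0.3, -0.2, -0.8]
opening: 0.0257
```

```bash
python3 - <<'E'
from h import *
s,R,p=tool(); print(s["time_s"],p.round(4),s["ft_force"],s["moment"],np.round(s["joint_positions"],3))
E
```

```text
78.95 [ 0.5559 -0.2915  0.2096] [ 0.31374364 -0.15590775 -0.77618236] [-0.04369325  0.20365231 -0.02237994] [ 0.668  0.317 -0.321  1.525  0.102  1.317 -2.073]
```

Emit:
play_rows --rows '[[[0,0,0],[0,0,0],0.6],[[0,0,0],[0,0,0],0.5],[[0,0,0],[0,0,0],0.5],[[0,0,-8.5],[0,0,0],0.5],[[0,0,-17],[0,0,0],0.5]]'

```text
time_s: 79.45
eef_pos: [0.5563, -0.2917, 0.2102]
orientation: [0.0, 0.965, -0.262, 0.0]
ft_force: [0.4, -0.3, 0.1]
opening: 0.0431
```

Emit:
play_rows --rows '[[[0,0,-8.5],[0,0,0],0.5],[[0,0,-17],[0,0,0],0.5],[[0,0,-25.5],[0,0,0],0.5],[[0,0,-34],[0,0,0],0.5],[[0,0,-42.5],[0,0,0],0.5]]'

```text
time_s: 79.95
eef_pos: [0.5562, -0.2918, 0.2102]
orientation: [0.0, 0.994, 0.106, 0.0]
ft_force: [0.0, -0.1, 0.7]
opening: 0.0437
```

Emit:
play_rows --rows '[[[0,0,-8.5],[0,0,0],0.5],[[0,0,-17],[0,0,0],0.5],[[0,0,-25.5],[0,0,0],0.5],[[0,0,-34],[0,0,0],0.5],[[0,0,-42.5],[0,0,0],0.5]]'

```text
time_s: 80.45
eef_pos: [0.5562, -0.2918, 0.2102]
orientation: [0.0, 0.888, 0.459, 0.0]
ft_force: [-1.1, -0.1, -0.3]
opening: 0.0437
```

Emit:
play_rows --rows '[[[0,0,-8.5],[0,0,0],0.5],[[0,0,-17],[0,0,0],0.5],[[0,0,-25.5],[0,0,0],0.5],[[0,0,-34],[0,0,0],0.5],[[0,0,-42.5],[0,0,0],0.5]]'

```text
time_s: 80.95
eef_pos: [0.5562, -0.2918, 0.2102]
orientation: [0.0, 0.662, 0.75, -0.0]
ft_force: [0.3, -0.0, -0.6]
opening: 0.0435
```

Emit:
play_rows --rows '[[[0,0,0],[0,0,0],0.5],[[0,0,0],[0,0,0],0.5]]'

```text
time_s: 81.15
eef_pos: [0.5562, -0.2919, 0.2101]
orientation: [0.0, 0.666, 0.746, 0.0]
ft_force: [-0.3, -1.1, 0.1]
opening: 0.0436
```

```bash
python3 - <<'E'
from h import *
s,R,p=tool(); print(s["time_s"],p.round(4),s["ft_force"],s["moment"],np.round(s["joint_positions"],3))
T=np.array([.5562,-.2918,.2096]); print((R.T@(T-p)).round(4))
t=grab("top"); im=t["image"][195:225,393:430]; cv2.imwrite("pics/kt.png",cv2.resize(im,None,fx=10,fy=10,interpolation=2)[:,:,::-1])
E
```

```text
81.15 [ 0.5562 -0.2919  0.2101] [-0.3411428  -1.1099646   0.13412927] [-0.0812371   0.0463188  -0.00425698] [ 0.95   0.377 -0.696  1.509  0.245  1.344  0.347]
[0.     0.     0.0005]
```

Regrip and turn on another ~128° with no vertical motion.

Emit:
play_rows --rows '[[[0,0,0],[0,0,0],1],[[0,0,0],[0,0,0],1],[[0,0,0],[0,0,0],1],[[0,0,0],[0,0,0],1],[[0,0,0],[0,0,0],1]]' --newtons 7

```text
time_s: 81.7
eef_pos: [0.5562, -0.2917, 0.2101]
orientation: [0.0, 0.665, 0.747, -0.0]
ft_force: [-1.1, -0.2, 1.2]
opening: 0.0257
```

Emit:
play_rows --rows '[[[0,0,8.5],[0,0,0],1],[[0,0,17],[0,0,0],1],[[0,0,25.5],[0,0,0],1],[[0,0,34],[0,0,0],1],[[0,0,42.5],[0,0,0],1]]'

```text
time_s: 82.2
eef_pos: [0.5562, -0.2917, 0.2101]
orientation: [0.0, 0.892, 0.453, -0.0]
ft_force: [-0.6, 0.4, -0.1]
opening: 0.0261
```

Emit:
play_rows --rows '[[[0,0,8.5],[0,0,0],1],[[0,0,17],[0,0,0],1],[[0,0,25.5],[0,0,0],1],[[0,0,34],[0,0,0],1],[[0,0,42.5],[0,0,0],1]]'

```text
time_s: 82.7
eef_pos: [0.5562, -0.2918, 0.2101]
orientation: [0.0, 0.995, 0.099, -0.0]
ft_force: [-0.5, 0.1, 0.1]
opening: 0.0258
```

Emit:
play_rows --rows '[[[0,0,8.5],[0,0,0],1],[[0,0,17],[0,0,0],1],[[0,0,25.5],[0,0,0],1],[[0,0,34],[0,0,0],1],[[0,0,42.5],[0,0,0],1]]'

```text
time_s: 83.2
eef_pos: [0.5562, -0.2918, 0.2101]
orientation: [0.0, 0.963, -0.268, -0.0]
ft_force: [-1.0, 0.4, 0.6]
opening: 0.0254
```

```bash
python3 - <<'E'
from h import *
s,R,p=tool(); print(s["time_s"],p.round(4),s["ft_force"],s["moment"],np.round(s["joint_positions"],3))
E
```

```text
83.2 [ 0.5562 -0.2918  0.2101] [-1.00453515  0.39732964  0.60191478] [-0.01802343  0.17839739 -0.00625754] [ 0.696  0.32  -0.358  1.523  0.114  1.319 -1.788]
```

Emit:
play_rows --rows '[[[0,0,0],[0,0,0],0.6],[[0,0,0],[0,0,0],0.4],[[0,0,0],[0,0,0],0.2],[[0,0,0],[0,0,-0.02],0.1],[[0,0,0],[0,0,-0.06],0]]'

```text
time_s: 83.7
eef_pos: [0.5546, -0.2912, 0.2675]
orientation: [-0.001, 0.964, -0.264, -0.003]
ft_force: [0.3, -0.3, 0.7]
opening: 0.0578
```

Emit:
play_rows --rows '[[[0,0,0],[0,0,-0.04],0],[[0,0,0],[-0.03,-0.03,-0.06],0],[[0,0,0],[-0.06,-0.06,-0.06],0],[[0,0,0],[-0.09,-0.09,-0.06],0],[[0,0,0],[-0.12,-0.12,-0.06],0]]'

```text
time_s: 84.2
eef_pos: [0.514, -0.1257, 0.3303]
orientation: [0.0, 0.964, -0.264, 0.0]
ft_force: [0.8, 0.2, 0.9]
opening: 0.0863
```

Emit:
play_rows --rows '[[[0,0,0],[-0.03,-0.03,0],0],[[0,0,0],[-0.06,-0.06,0],0],[[0,0,0],[-0.09,-0.09,0],0],[[0,0,0],[-0.12,-0.12,0],0],[[0,0,0],[-0.15,-0.15,0],0]]'

```text
time_s: 84.7
eef_pos: [0.4617, 0.08, 0.3302]
orientation: [0.0, 0.964, -0.264, 0.0]
ft_force: [0.4, 0.6, 0.2]
opening: 0.0871
```

Emit:
play_rows --rows '[[[0,0,0],[0,0,0],0],[[0,0,0],[0,0,0],0]]'

```text
time_s: 84.9
eef_pos: [0.4623, 0.0791, 0.3303]
orientation: [0.0, 0.965, -0.263, 0.0]
ft_force: [0.1, -1.7, -0.9]
opening: 0.087
```

```bash
python3 - <<'E'
from h import *
s,R,p=tool(); print(s["time_s"],p.round(4),s["ft_force"])
d=grab("top"); e=grab("scene")
a=cv2.resize(d["image"][165:245,300:440],None,fx=5.5,fy=5.5,interpolation=2); b=cv2.resize(e["image"][145:225,105:245],None,fx=5.5,fy=5.5,interpolation=2)
im=np.vstack([a,b]); im=cv2.resize(im,None,fx=.68,fy=.68,interpolation=3); cv2.imwrite("pics/v14.png",im[:,:,::-1])
for c,_ in dots(d,(322,180,400,230)): print(c.round(1),onz(d,c,.058).round(4))
u=np.array([.1264,.992,0]);sp=np.array([.5562,-.2918,.058]); o=sp+.03*u
print("expected outer hole",o+u*(.023+.068), "px",px(d,o+u*(.091)))
cv2.imwrite("pics/full.png",np.hstack([d["image"]])[:,:,::-1])
E
```

```text
84.9 [0.4623 0.0791 0.3303] [ 0.07788861 -1.6785055  -0.915263  ]
[377.5 197.4] [[ 0.584  -0.2777  0.058 ]]
expected outer hole [ 0.5714944 -0.171768   0.058    ] px [[333.78133721 201.77410445]]
```

View pics/v14.png

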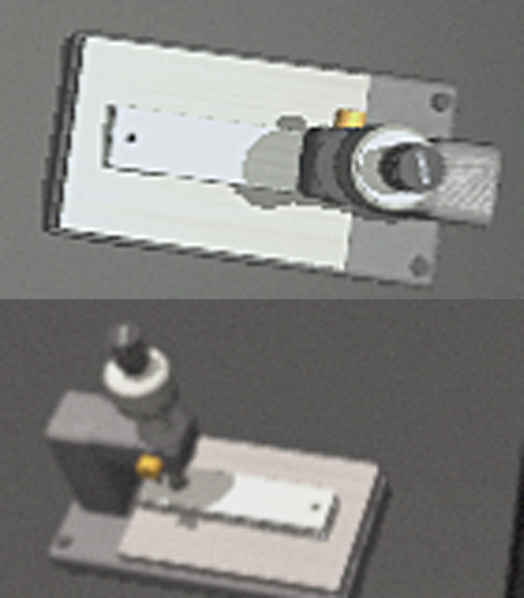

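The knob slot turned about as expected (horizontal to near vertical), and the foot sits on the pack. The pack looks 2–3 mm further in than planned, so I check the outer end faces closely with the wrist camera for flushness.

Emit:
play_rows --rows '[[[0,0,-8.5],[0,0,0],0],[[0,0,-17],[0,0,0],0],[[0,0,-25.5],[0,0,0],0],[[0,0,-34],[0,0,0],0],[[0,0,-42.5],[0,0,0],0]]'

```text
time_s: 85.5
eef_pos: [0.4628, 0.0768, 0.3298]
orientation: [-0.0, 0.995, 0.104, -0.0]
ft_force: [-0.2, -0.3, -0.7]
opening: 0.087
```

Emit:
play_rows --rows '[[[0,0,-8.5],[0,0,0],0],[[0,0,-17],[0,0,0],0],[[0,0,-25.5],[0,0,0],0],[[0,0,-34],[0,0,0],0],[[0,0,-42.5],[0,0,0],0]]'

```text
time_s: 86.0
eef_pos: [0.4628, 0.0769, 0.3297]
orientation: [-0.0, 0.889, 0.458, -0.0]
ft_force: [-0.3, 1.3, -0.3]
opening: 0.0871
```

Emit:
play_rows --rows '[[[0,0,-8.5],[0,0,0],0],[[0,0,-17],[0,0,0],0],[[0,0,-25.5],[0,0,0],0],[[0,0,-28.3],[0,0,0],0],[[0,0,-28.3],[0,0,0],0]]'

```text
time_s: 86.5
eef_pos: [0.4627, 0.0771, 0.3298]
orientation: [-0.0, 0.752, 0.659, -0.0]
ft_force: [-0.4, -0.1, -0.6]
opening: 0.0873
```

Emit:
play_rows --rows '[[[0,0,0],[-0.02,0.02,0],0],[[0,0,0],[-0.05,0.05,0.01],0],[[0,0,0],[-0.08,0.08,0.04],0],[[0,0,0],[-0.11,0.11,0.07],0],[[0,0,0],[-0.13,0.14,0.1],0]]'

```text
time_s: 87.0
eef_pos: [0.5847, -0.072, 0.2296]
orientation: [0.001, 0.753, 0.658, -0.0]
ft_force: [-0.7, -0.8, 1.5]
opening: 0.0869
```

Emit:
play_rows --rows '[[[0,0,0],[-0.02,0,0.02],0],[[0,0,0],[-0.04,0,0.04],0],[[0,0,0],[-0.06,0,0.06],0],[[0,0,0],[-0.08,0,0.08],0],[[0,0,0],[-0.1,0,0.1],0]]'

```text
time_s: 87.5
eef_pos: [0.5703, -0.1695, 0.1293]
orientation: [-0.0, 0.753, 0.658, -0.0]
ft_force: [0.5, 0.5, -0.5]
opening: 0.0868
```

Emit:
play_rows --rows '[[[0,0,0],[0,0,0],0],[[0,0,0],[0,0,0],0],[[0,0,0],[0,0,0],0]]'

```text
time_s: 87.8
eef_pos: [0.5716, -0.1667, 0.1315]
orientation: [0.0, 0.752, 0.66, 0.001]
ft_force: [-0.3, -0.3, 0.1]
opening: 0.0873
```

```bash
python3 - <<'E'
from h import *
s,R,p=tool(); print(s["time_s"],p.round(4),s["ft_force"],R.round(3).tolist())
d=grab("wrist","w15")
u=np.array([.1264,.992,0]);v=np.array([.992,-.1264,0]);sp=np.array([.5562,-.2918,0]); o=sp+.03*u
print("pred end (x=100..103, z=.058,.04)",px(d,[o+u*.103+[0,0,.058],o+u*.103+[0,0,.04],o+u*.1+[0,0,.058],o+u*.1+v*.02+[0,0,.058],o+u*.1-v*.02+[0,0,.058]]).round(1).tolist())
q=px(d,o+u*.1+[0,0,.05])[0].astype(int); y0=max(0,q[1]-60); crop(d,q[0]-90,y0,q[0]+90,y0+120,4.4,"w15c"); print(q[0]-90,y0)
E
```

```text
87.8 [ 0.5716 -0.1667  0.1315] [-0.28484681 -0.34144959  0.12824243] [[0.13, 0.992, 0.001], [0.992, -0.13, 0.0], [0.0, 0.001, -1.0]]
pred end (x=100..103, z=.058,.04) [[249.7, 189.9], [249.6, 183.0], [249.7, 193.9], [277.7, 193.8], [221.7, 194.0]]
159 130
```

View pics/w15c.png

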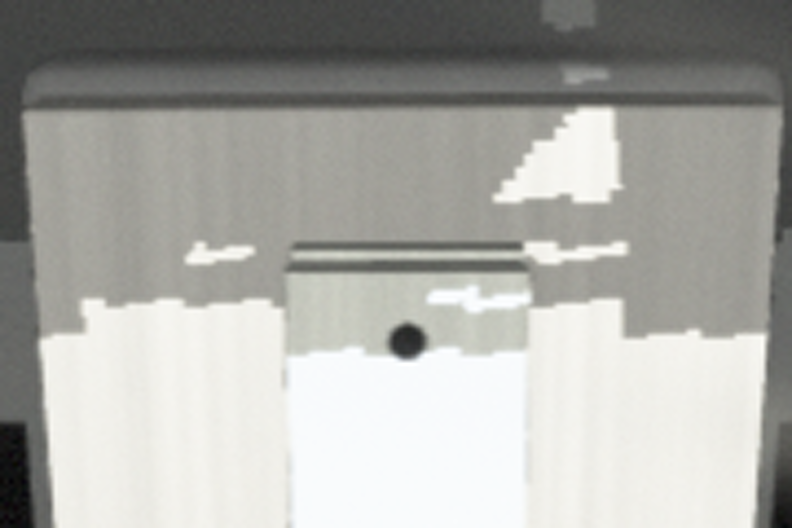

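```bash
python3 - <<'E'
from h import *
im=cv2.imread("pics/w15.png").astype(float); g=im.mean(2)
for y in range(178,200): print(y,g[y,228:236].mean().round(),g[y,240:248].mean().round(),g[y,252:258].mean().round(),g[y,262:272].mean().round(),"| left",g[y,220:230].round().astype(int),"| right",g[y,274:284].round().astype(int))
d=grab("wrist"); u=np.array([.1264,.992,0]);v=np.array([.992,-.1264,0]);sp=np.array([.5562,-.2918,0]); o=sp+.03*u
s,R,p=tool(); H=np.array(d["hand_eye"]); print(H.round(3))
# candidate better views: tilt a deg about tool y, tcp offsets
import itertools
for a in (0,15,25,-15,-25):
  for x in (.075,.1,.13,.15):
    for z in (.13,.16):
        Rt=R@Ro.from_euler('y',a,degrees=True).as_matrix(); pt=o+u*x+[0,0,z]; Rc=Rt@H[:3,:3]; c=Rt@H[:3,3]+pt
        f=dict(d); f["R"]=Rc.T; f["t"]=-Rc.T@c
        q=px(f,[o+u*.102+[0,0,.058],o+u*.102+[0,0,.04]]); print(a,x,z,q.round(0).tolist(),"cam",c.round(2))
E
```

```text
178 160.0 157.0 157.0 156.0 | left [159 158 158 161 159 163 163 157 156 159] | right [156 160 163 160 158 157 152 152 153 155]
179 160.0 157.0 157.0 156.0 | left [160 158 159 159 163 162 162 159 159 159] | right [159 161 161 161 158 157 153 150 153 157]
180 160.0 157.0 157.0 156.0 | left [160 157 158 160 159 163 161 157 157 159] | right [158 159 163 162 159 156 154 153 153 158]
181 160.0 157.0 157.0 156.0 | left [156 156 156 160 163 162 162 159 158 160] | right [156 156 159 162 158 155 155 152 155 157]
182 160.0 156.0 157.0 155.0 | left [160 159 159 160 159 162 161 157 158 161] | right [155 159 161 157 161 154 154 151 154 157]
183 160.0 156.0 157.0 155.0 | left [160 157 159 160 161 162 161 160 159 160] | right [154 159 160 161 159 157 153 153 153 157]
184 154.0 151.0 150.0 150.0 | left [160 157 157 157 161 158 157 152 153 155] | right [153 152 154 157 167 172 171 170 171 171]
185 106.0 102.0 102.0 103.0 | left [159 158 158 159 157 138 110 106 106 106] | right [100 101 102 130 209 234 236 235 236 237]
186 113.0 110.0 109.0 109.0 | left [155 160 159 156 147 127 112 110 111 113] | right
[... 3904 characters left out ...]
02  0.3 ]
-15 0.15 0.13 [[249.0, 230.0], [249.0, 216.0]] cam [0.59 0.   0.27]
-15 0.15 0.16 [[249.0, 208.0], [249.0, 196.0]] cam [0.59 0.   0.3 ]
-25 0.075 0.13 [[249.0, 125.0], [249.0, 111.0]] cam [ 0.59 -0.05  0.24]
-25 0.075 0.16 [[249.0, 102.0], [249.0, 90.0]] cam [ 0.59 -0.05  0.27]
-25 0.1 0.13 [[249.0, 157.0], [249.0, 142.0]] cam [ 0.59 -0.02  0.24]
-25 0.1 0.16 [[249.0, 133.0], [249.0, 120.0]] cam [ 0.59 -0.02  0.27]
-25 0.13 0.13 [[249.0, 191.0], [249.0, 175.0]] cam [0.59 0.01 0.24]
-25 0.13 0.16 [[249.0, 165.0], [249.0, 152.0]] cam [0.59 0.01 0.27]
-25 0.15 0.13 [[249.0, 210.0], [249.0, 194.0]] cam [0.6  0.03 0.24]
-25 0.15 0.16 [[249.0, 185.0], [249.0, 171.0]] cam [0.6  0.03 0.27]
```

The end face shows equal dark/light/dark bands (rows 191–189, 188–187, 186–185). That suggests the middle bar is recessed, because it rode along between the other two during the push. I tilt the camera to measure by how much.

Emit:
play_rows --rows '[[[0,-8,0],[0.012,0,0],0],[[0,-16,0],[0.024,0,0],0],[[0,-25,0],[0.034,0,0],0],[[0,-25,0],[0.034,0,0],0],[[0,-25,0],[0.034,0,0],0]]'

```text
time_s: 88.4
eef_pos: [0.5759, -0.1305, 0.1305]
orientation: [0.143, 0.732, 0.646, -0.162]
ft_force: [0.5, -1.3, 0.2]
opening: 0.087
```

Emit:
play_rows --rows '[[[0,0,0],[0,0,0],0],[[0,0,0],[0,0,0],0]]'

```text
time_s: 88.6
eef_pos: [0.5751, -0.1356, 0.1311]
orientation: [0.143, 0.735, 0.643, -0.163]
ft_force: [0.1, 0.4, -0.9]
opening: 0.0869
```

```bash
python3 - <<'E'
from h import *
s,R,p=tool(); print(s["time_s"],p.round(4),s["ft_force"],R.round(3).tolist())
d=grab("wrist","w16"); g=d["image"].astype(float).mean(2)
u=np.array([.1264,.992,0]);v=np.array([.992,-.1264,0]);sp=np.array([.5562,-.2918,0]); o=sp+.03*u
for z in (.058,.052,.046,.04): print(z,px(d,[o+u*.102+[0,0,z],o+u*.104+[0,0,z],o+u*.1+[0,0,z],o+u*.102+v*.02+[0,0,z],o+u*.102-v*.02+[0,0,z]]).round(1).tolist())
q=px(d,o+u*.102+[0,0,.05])[0]; y0=int(q[1])-16
for y in range(y0,y0+34): print(y,[g[y,int(q[0])+k:int(q[0])+k+6].mean().round() for k in (-18,-9,0,9,16)])
E
```

```text
88.6 [ 0.5751 -0.1356  0.1311] [ 0.11818009  0.38140181 -0.85622773] [[0.121, 0.991, -0.056], [0.898, -0.133, -0.419], [-0.422, 0.001, -0.906]]
0.058 [[250.7, 186.9], [250.7, 184.8], [250.7, 188.9], [278.4, 186.7], [223.0, 187.0]]
0.052 [[250.6, 181.5], [250.6, 179.4], [250.7, 183.5], [277.9, 181.3], [223.4, 181.6]]
0.046 [[250.6, 176.2], [250.6, 174.2], [250.6, 178.3], [277.4, 176.1], [223.9, 176.4]]
0.04 [[250.6, 171.2], [250.6, 169.1], [250.6, 173.3], [276.9, 171.0], [224.3, 171.4]]
163 [np.float64(231.0), np.float64(228.0), np.float64(228.0), np.float64(230.0), np.float64(227.0)]
164 [np.float64(231.0), np.float64(228.0), np.float64(229.0), np.float64(229.0), np.float64(228.0)]
165 [np.float64(231.0), np.float64(228.0), np.float64(229.0), np.float64(229.0), np.float64(227.0)]
166 [np.float64(230.0), np.float64(228.0), np.float64(228.0), np.float64(229.0), np.float64(227.0)]
167 [np.float64(230.0), np.float64(227.0), np.float64(228.0), np.float64(226.0), np.float64(227.0)]
168 [np.float64(221.0), np.float64(222.0), np.float64(224.0), np.float64(189.0), np.float64(224.0)]
169 [np.f
[... 2090 characters left out ...]

190 [np.float64(251.0), np.float64(250.0), np.float64(250.0), np.float64(250.0), np.float64(251.0)]
191 [np.float64(251.0), np.float64(250.0), np.float64(250.0), np.float64(250.0), np.float64(251.0)]
192 [np.float64(251.0), np.float64(250.0), np.float64(250.0), np.float64(250.0), np.float64(251.0)]
193 [np.float64(251.0), np.float64(250.0), np.float64(250.0), np.float64(250.0), np.float64(251.0)]
194 [np.float64(251.0), np.float64(250.0), np.float64(250.0), np.float64(250.0), np.float64(251.0)]
195 [np.float64(251.0), np.float64(250.0), np.float64(249.0), np.float64(250.0), np.float64(251.0)]
196 [np.float64(251.0), np.float64(250.0), np.float64(216.0), np.float64(250.0), np.float64(251.0)]
```

Measured: top and bottom bars' outer ends are flush to about 0.2 mm (stand x ≈ 102 mm) and the middle bar is recessed about 1.3 mm. Pulling a clamped pack apart for that risks more than it mends. I back off and do a last overall check.

Emit:
play_rows --rows '[[[0,0,0],[0,0,-0.03],0],[[0,0,0],[0,0,-0.06],0],[[0,0,0],[0,0,-0.1],0],[[0,0,0],[0,0,-0.14],0],[[0,0,0],[0,0,-0.17],0]]'

```text
time_s: 89.15
eef_pos: [0.5849, -0.0627, 0.2874]
orientation: [0.143, 0.735, 0.643, -0.162]
ft_force: [0.8, -0.9, -0.6]
opening: 0.0872
```

Emit:
play_rows --rows '[[[0,8,0],[0,-0.03,0],0],[[0,16,0],[0,-0.06,0],0],[[0,25,0],[0,-0.09,0],0],[[0,25,0],[0,-0.09,0],0],[[0,25,0],[0,-0.09,0],0]]'

```text
time_s: 89.65
eef_pos: [0.4949, -0.0535, 0.2855]
orientation: [0.001, 0.754, 0.657, 0.0]
ft_force: [0.5, -0.1, -0.3]
opening: 0.0872
```

Emit:
play_rows --rows '[[[0,0,0],[0.04,0,0],0],[[0,0,0],[0.08,0,0],0],[[0,0,0],[0.12,0,0],0],[[0,0,0],[0.15,0,0],0],[[0,0,0],[0.15,0,0],0]]'

```text
time_s: 90.15
eef_pos: [0.5149, 0.104, 0.2844]
orientation: [-0.001, 0.749, 0.663, 0.0]
ft_force: [0.4, -0.1, -0.2]
opening: 0.0872
```

```bash
python3 - <<'E'
from h import *
s,R,p=tool(); print(s["time_s"],p.round(4),s["ft_force"])
d=grab("top"); e=grab("scene")
a=d["image"][80:270,80:445]; b=e["image"][130:300,95:400]
b=cv2.resize(b,(a.shape[1],int(b.shape[0]*a.shape[1]/b.shape[1]))); im=np.vstack([a,b]); im=cv2.resize(im,None,fx=1.5,fy=1.5,interpolation=2); print(im.shape); cv2.imwrite("pics/v17.png",im[:598,:,::-1])
t0=cv2.imread("pics/top0.png").astype(int); diff=np.abs(t0-d["image"][:,:,::-1].astype(int)).max(2)
for n,(x0,y0,x1,y1) in dict(meter=(195,92,268,135),reel=(288,116,322,150),driver=(338,126,424,148),shorts=(163,170,192,252)).items(): print(n,(diff[y0:y1,x0:x1]>60).sum())
E
```

```text
90.15 [0.5149 0.104  0.2844] [ 0.39294328 -0.11995201 -0.24966149]
(590, 548, 3)
meter 0
reel 0
driver 0
shorts 1073
```

View pics/v17.png

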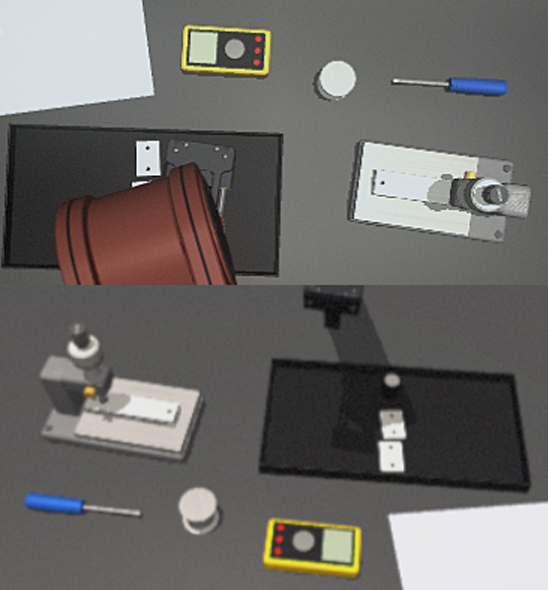

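The last view shows all long bars out of the tray and the pack clamped under the spindle. The short bars and capacitor are still in the tray (the "shorts" pixel difference is the arm covering them), and the meter, reel and screwdriver are unchanged. Handing in.

```bash
python3 - <<'E'
from workcell import job
print(job.finish_job())
E
```

```text
the job is handed in; nothing more can be done
None
```

The pack is clamped and ready to read, but its ends are not perfectly flush: the middle bar is set back about 1.3 mm. I handed the job in at about 90 s.

**What I did:**
- I opened the micrometer by about 23.5 mm and found three long bars in the tray.
- I stacked them along the micrometer's table. The gripper squeezed the edges flush and pushed the outer ends in.
- I wound the ratchet knob down with a light 7–8 N grip. The knob's height stopped changing on the pack, and I then turned about 170° further with no sinking, so the ratchet slipped.

**Last checks:**
- **Ends:** the top and bottom bars are flush to about 0.2 mm. The middle bar rode along between the other two during the push, so it was never pushed flush. I left it rather than unclamp the pack.
- **Position:** the pack centre is about 3 mm further in than table_mid. It is still clear of the column and under the spindle foot.
- **Ratchet slip:** the slot on the knob ended about 15° short of the commanded turn. The gripper pads slipped slightly on the knob, so the ratchet slipped roughly 155–160°.
- **Other items:** the meter, reel and screwdriver show no change in the top view. The short bars and capacitor are in the tray. I confirmed them by eye, because the arm covered them in the final image comparison.

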